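# File the returned section plates in the swing-out tray and lock it home

### The arm

A 6-joint arm with a two-finger parallel gripper is mounted at the origin on the work surface. World frame = base frame: x ahead of the robot, y to its left, z up, the work surface at z = 0. Lengths are in mm, angles in rad, forces in N, time in s.
With the tool pointing down it reaches from about 275 to 750 mm from the base axis. Payload 10.2 kg.
Tool frame: the origin (TCP) lies at the centre of the arm's flange, where the gripper is bolted on; the fingertips stand 173 mm ahead of it and the grasp point (between the pads) lies 155 mm ahead of it; z points along the fingers, y is the line along which they close (so a half turn about z gives the same grasp; the last joint's range is limited). The gripper opens to 85 mm and grips with 20 to 120 N. Pads are 22 mm wide; open, the fingers measure 114 mm over their backs; the gripper's body (76 mm by 85 mm) begins 54 mm behind the grasp point. The pads swing forward as they close: fully open they stand 13 mm farther back than shut.
Start: joints at [-1.423, 0.313, 1.498, -0, 1.331, -0.223], TCP at [190.228, -489.332, 404.694] pointing down, gripper open.
Joint ranges: [-2.94, 2.94], [-0.97, 2.17], [0.19, 2.56], [-1.23, 4.37], [0.02, 3.11], [-2.88, 2.88]. Speed limits (rad/s): [2.39, 2.39, 3.01, 3.14, 3.14, 3.14].

### API

Orientations are given as a unit quaternion [w, x, y, z].
In Python, from rig import status, capture, camera_info, ticket gives the robot as it stands.
- The arm moves only by the shell command python3 -m crank 'ROWS' [FORCE]. ROWS is JSON, a list of rows, each a list of 7 numbers: the shift along the tool's x, y, z as a fraction of full scale, then the turn, a rotation vector about the tool's x, y, z as a fraction of full scale, then the closure, from 0 (fully open) to 1 (shut). A call has 1 to 12 rows; each row is the pose to reach, as a shift and turn from the pose commanded when the call began, along the tool's axes at that moment; what a row does not reach only later rows make up. Full scale, the value 1, is 0.1 m for a shift and 45 degrees for a turn. A row lasts 1/10 s, in which the tool goes at most 50 mm and 8.59 degrees, less where a joint would pass 70% of its speed; a pose out of reach is approached as far as the arm can. A call with a number of a shift or a turn outside -1 to 1 is refused whole. A call with a gripper value outside its range is refused whole. The fingers move at their own pace and stop on an object; FORCE is the grip in N (left out, the last holds). Time passes only in rows, so rows that repeat a pose let the fingers close. It gives the time, the measured TCP pose, the force, the opening and the grip force at its end, in the units of the state.
- status.sense(): the state, without advancing time (a new reading comes with each control period).
- capture(name): name is "scene" or "top"; returns (picture, depth): 480x640x3 uint8, red, green, blue; 480x640 float32, mm along the optical axis (not along the pixel's ray), 0 where there is no reading.
- camera_info(name): a dict with "K" (3x3 intrinsics, pixels), "D" ([k1, k2, p1, p2, k3] as OpenCV has them; the pictures are not rectified), "camera_from_world" (4x4, takes a point from world to camera coordinates). Camera axes: x right, y up, looking along -z (the intrinsics and any distortion apply to the point x, -y, -z); pixel columns grow to the right and rows downward; lengths in mm; the calibration is good to about 2 mm. A picture is of the moment at which its call begins. camera_info takes no time and is no camera call.
- ticket.finish_job(): hands the job in; it is judged then, once.
The state is a dict: "time_s": time; "joints": joint angles; "dq": joint speeds; "tau": joint torques, N m; "eef_pos": TCP position; "ee_rot": TCP orientation; "force": force on the tool from outside, world axes, zero at the start; "wrist_torque": the same for the moment, N m; "grip_width": opening from 0.0 (shut) to 1.0 (fully open); "grip_force": force on a finger pad.
Only numpy, scipy, OpenCV 4.12 (cv2) and the standard library are available. Lean on these libraries where they do the work, as an engineer would, in place of code of your own. Each camera call takes 0.05 s, during which the arm holds its last target. There are 200 camera calls.

### The job

After class, put the two or three returned resin section plates back in the metal swing-out tray: turn the cam lock lever open, swing the tray out by its handle, and push each plate upright into the packed row between the two plates of its own colour, easing them apart without toppling anything, until it is fully home in line with the row. When all are in, swing the tray home under the glass shelf, then turn the lever to lock it again. Leave the other models undisturbed.

Things in the scene. Friction and masses are not known exactly. Their poses are not given: they have to be found in the camera images.
- new_red: returned red section plate, on edge in a display stand to the robot's left (if absent: None from the start): clear resin block 100 mm long, 16 thick, 70 tall, rounded full-height ends (8 mm radius), red strip along top and ends, about 0.13 kg; origin: centre of its underside, x along its length (either end may lead), y through its thickness, z up
- new_blue: returned blue section plate, on edge in a display stand to the robot's left (if absent: None from the start): clear resin block 100 mm long, 16 thick, 70 tall, rounded full-height ends (8 mm radius), blue strip along top and ends, about 0.13 kg; origin: centre of its underside, x along its length (either end may lead), y through its thickness, z up
- new_yellow: returned yellow section plate, on edge in a display stand to the robot's left (if absent: None from the start): clear resin block 100 mm long, 16 thick, 70 tall, rounded full-height ends (8 mm radius), yellow strip along top and ends, about 0.13 kg; origin: centre of its underside, x along its length (either end may lead), y through its thickness, z up
- red_a: one of the two red plates already standing loose in the tray's row, the one nearer the hinge: same make, size and frame as the returned plates (100 x 16 x 70 mm, red strip), its x along the tray's x. The pairs' order along the row varies
- red_b: one of the two red plates already standing loose in the tray's row, the one nearer the free end: same make, size and frame as the returned plates (100 x 16 x 70 mm, red strip), its x along the tray's x. The pairs' order along the row varies
- blue_a: one of the two blue plates already standing loose in the tray's row, the one nearer the hinge: same make, size and frame as the returned plates (100 x 16 x 70 mm, blue strip), its x along the tray's x. The pairs' order along the row varies
- blue_b: one of the two blue plates already standing loose in the tray's row, the one nearer the free end: same make, size and frame as the returned plates (100 x 16 x 70 mm, blue strip), its x along the tray's x. The pairs' order along the row varies
- yellow_a: one of the two yellow plates already standing loose in the tray's row, the one nearer the hinge: same make, size and frame as the returned plates (100 x 16 x 70 mm, yellow strip), its x along the tray's x. The pairs' order along the row varies
- yellow_b: one of the two yellow plates already standing loose in the tray's row, the one nearer the free end: same make, size and frame as the returned plates (100 x 16 x 70 mm, yellow strip), its x along the tray's x. The pairs' order along the row varies
- stand1: low black display stand, fixed, 80 x 50 mm; a slot 20 mm wide along its x axis between two cheeks 32 mm tall, slot floor 4 mm above the counter; it holds one returned plate upright or is empty; lift the plate out upwards; origin: centre of its underside
- stand2: low black display stand, fixed, 80 x 50 mm; a slot 20 mm wide along its x axis between two cheeks 32 mm tall, slot floor 4 mm above the counter; it holds one returned plate upright or is empty; lift the plate out upwards; origin: centre of its underside
- stand3: low black display stand, fixed, 80 x 50 mm; a slot 20 mm wide along its x axis between two cheeks 32 mm tall, slot floor 4 mm above the counter; it holds one returned plate upright or is empty; lift the plate out upwards; origin: centre of its underside
- tray (a joint): swing of the metal tray about its upright hinge post, rad: 0 = home under the glass shelf (a stop; so it starts), 1.6 = fully out; seen from above it turns clockwise as the value grows. A stiff friction hinge (about 1.2 N m, 5.5 N at the handle): it stays where it is left
- tray_floor (a point): point on the hinge axis level with the tray floor's top (14 mm above the counter), turning with the tray: x from its open front (floor edge at x 4 mm, no lip) to its back wall (inner face x 112 mm, 56 mm high; a plate fully home is centred at x 62 mm), -y from the hinge to the free end (the row stands between 46 mm high end walls, inner faces at y -22 and -188 mm), z up
- tray_handle (a point): grip of the tray's handle: an upright round steel post 16 mm in diameter, its top 110 mm above the counter (10 mm above this point), 26 mm in front of the tray's front near the free end (at x -26, y -218 mm of tray_floor); with the tray home it stands 36 mm in front of the glass shelf's edge
- hinge_axis (a point): point on the tray's hinge axis, 50 mm above the counter, fixed to the bay: x axis from the bay's open front to its back, -y along the bay front towards the lock. The glass shelf over the bay is 8 mm thick, underside 98 mm and top 106 mm above the counter, front edge at x 10 mm, from y 30 to y -312 mm
- cam_lever (a joint): turn of the chrome cam lock lever on top of the glass shelf near its free-end front corner, about its upright pivot, rad: 0 = locked (a stop, so it starts; its cam hooks in front of the tray's strike pin), 1.3 = fully open, counter-clockwise from above; from 0.6 on the tray can pass; light friction (0.12 N m, 2 N at the knob), stays where left
- lever_knob (a point): grip of the lever's upright round knob, 16 mm in diameter, spanning 116 to 150 mm above the counter (this point 142 mm), 65 mm from the lever's pivot at the end of a flat arm whose top is 121 mm above the counter
- lever_pivot (a point): point on the lever's pivot axis, 124 mm above the counter, on top of the 26 mm hub; 30 mm behind the hinge line and 237 mm from the hinge along the bay front
- kneecap: smooth ivory plastic kneecap, 38 mm across, 20 mm tall, lying in the small lipped well at the tray's free end (tray_floor y -192 to -236 mm); bystander that stays there; origin: centre of its underside
- tongue: pink tongue model on a white base 100 x 50 mm, about 50 mm tall; bystander on the counter, origin: centre of its underside
- larynx: frosted resin larynx model on a round black base 64 mm across, about 85 mm tall; bystander on the counter, origin: centre of its underside
- pelvis: red-and-blue plastic pelvis half on a black base 110 x 85 mm, about 120 mm tall; bystander on the counter, origin: centre of its underside
- vertebra: ivory plastic vertebra model, about 80 x 70 mm, 26 mm tall; bystander on the counter, origin: on its underside
Not all that is in view belongs to the job. What is shaped like the new_yellow but green or turquoise is not meant.

How it is judged (in metres and radians):
On the way, in this order (a step that is already met when the one before it is completed fails the run):
1. every returned plate stands home in the row between the two plates of its own colour, the tray still swung out (x of new_red in the frame of tray_floor between 0.048 and 0.07 m and z of new_red in the frame of tray_floor between -0.006 and 0.006 m and angle between each of new_red, new_blue, new_yellow's own z axis and vertical below 0.14 rad and y of new_red in the frame of red_a below -0.01 m and y of new_red in the frame of red_b above 0.01 m and x of new_blue in the frame of tray_floor between 0.048 and 0.07 m and z of new_blue in the frame of tray_floor between -0.006 and 0.006 m and y of new_blue in the frame of blue_a below -0.01 m and y of new_blue in the frame of blue_b above 0.01 m and x of new_yellow in the frame of tray_floor between 0.048 and 0.07 m and z of new_yellow in the frame of tray_floor between -0.006 and 0.006 m and y of new_yellow in the frame of yellow_a below -0.01 m and y of new_yellow in the frame of yellow_b above 0.01 m and linear speed of each of new_red, new_blue, new_yellow below 0.03 m/s and value of joint tray above 0.3 rad), for 0.3 s.
2. the tray is swung home under the shelf, the lever not yet locked (value of joint tray below 0.04 rad and value of joint cam_lever above 0.3 rad), for 0.2 s.
3. the lever is turned to lock the tray (value of joint cam_lever below 0.15 rad and value of joint tray below 0.05 rad), for 0.2 s.
At the end, for the whole second after the job is handed in: Every plate stands upright (within 8 degrees) on the tray floor, at most 14 mm short of fully home, each returned one between the two of its colour; kneecap in its well; tray within 0.05 rad of home, lever within 0.15 rad of locked; all at rest (all of step 3 and x of new_red in the frame of tray_floor between 0.048 and 0.07 m and z of new_red in the frame of tray_floor between -0.006 and 0.006 m and angle between each of new_red, new_blue, new_yellow, red_a, red_b, blue_a, blue_b, yellow_a, yellow_b's own z axis and vertical below 0.14 rad and y of new_red in the frame of red_a below -0.01 m and y of new_red in the frame of red_b above 0.01 m and x of new_blue in the frame of tray_floor between 0.048 and 0.07 m and z of new_blue in the frame of tray_floor between -0.006 and 0.006 m and y of new_blue in the frame of blue_a below -0.01 m and y of new_blue in the frame of blue_b above 0.01 m and x of new_yellow in the frame of tray_floor between 0.048 and 0.07 m and z of new_yellow in the frame of tray_floor between -0.006 and 0.006 m and y of new_yellow in the frame of yellow_a below -0.01 m and y of new_yellow in the frame of yellow_b above 0.01 m and x of red_a in the frame of tray_floor between 0.048 and 0.07 m and z of red_a in the frame of tray_floor between -0.006 and 0.006 m and x of red_b in the frame of tray_floor between 0.048 and 0.07 m and z of red_b in the frame of tray_floor between -0.006 and 0.006 m and x of blue_a in the frame of tray_floor between 0.048 and 0.07 m and z of blue_a in the frame of tray_floor between -0.006 and 0.006 m and x of blue_b in the frame of tray_floor between 0.048 and 0.07 m and z of blue_b in the frame of tray_floor between -0.006 and 0.006 m and x of yellow_a in the frame of tray_floor between 0.048 and 0.07 m and z of yellow_a in the frame of tray_floor between -0.006 and 0.006 m and x of yellow_b in the frame of tray_floor between 0.048 and 0.07 m and z of yellow_b in the frame of tray_floor between -0.006 and 0.006 m and z of kneecap in the frame of tray_floor below 0.02 m and y of kneecap in the frame of tray_floor between -0.24 and -0.188 m and x of kneecap in the frame of tray_floor between 0 and 0.116 m and linear speed of each of new_red, new_blue, new_yellow below 0.03 m/s); the robot touches nothing.
It fails at once if a plate of the row is toppled or thrown out of the tray (angle between any of red_a, red_b, blue_a, blue_b, yellow_a, yellow_b's own z axis and vertical above 0.6 rad or x of any of red_a, red_b, blue_a, blue_b, yellow_a, yellow_b in the frame of tray_floor below 0 m).
It fails at once if another model on the counter is pushed out of its place or toppled (moved more than 40 mm) (distance of any of tongue, larynx, pelvis, vertebra from where it was at the start of the episode above 0.04 m).
Of new_red, new_blue, new_yellow only 2 to 3 are there at a start; the rules pass over those that are not, and their reading is None.
At some moment in a run one of new_red, new_blue, new_yellow may be knocked a few centimetres aside while the robot is not near it.
Once in a run the grip may slacken for a moment while it holds something.
It also fails if it takes over 210 s, if anything falls off the work surface, if the arm or the gripper's body presses on something with over 40 N, if the wrist force passes 120 N, or if a joint passes its speed limit or range.

## Working session

There is one attempt and no reset: what is moved stays moved. The work goes in short steps, Python scripts to look and compute and a shell command to move; the robot and the scene stay as the last step left them, time stands still between calls to the robot, and variables do not carry over. Pictures are saved under pics/ and viewed, at most 14 in all, crops included, and the job is handed in when it is done.

```bash
mkdir -p pics; ls; cat > h.py <<'E'
import numpy as np, cv2
from rig import status, capture, camera_info, ticket
from scipy.spatial.transform import Rotation as R
def shot(name,fn=None):
    im,d=capture(name)
    if fn: cv2.imwrite('pics/'+fn,im[:,:,::-1])
    return im,d
def rays(name,uv):
    c=camera_info(name);K=np.array(c['K'],float);D=np.array(c['D'],float);T=np.array(c['camera_from_world'],float)
    p=cv2.undistortPoints(np.array(uv,float).reshape(-1,1,2),K,D).reshape(-1,2)
    d=np.c_[p[:,0],-p[:,1],-np.ones(len(p))]
    Rm=T[:3,:3]; return -Rm.T@T[:3,3], d@Rm   # unit optical depth
def onplane(name,uv,z):
    o,d=rays(name,uv); s=(z-o[2])/d[:,2]; return o+d*s[:,None]
def withdepth(name,uv,dep):
    o,d=rays(name,uv); return o+d*np.array(dep,float).reshape(-1,1)
def proj(name,P):
    c=camera_info(name);K=np.array(c['K'],float);D=np.array(c['D'],float);T=np.array(c['camera_from_world'],float)
    q=np.c_[np.array(P,float).reshape(-1,3)]@T[:3,:3].T+T[:3,3]; q=q*[1,-1,-1]
    return cv2.projectPoints(q,np.zeros(3),np.zeros(3),K,D)[0].reshape(-1,2)
def delta(pos,yaw=None):
    """rows in tool axes: shift/0.1m and turn/45deg from current to world tcp pos (mm)"""
    s=status.sense(); q=s['ee_rot']; r=R.from_quat([q[1],q[2],q[3],q[0]])
    sh=r.inv().apply(np.array(pos)-s['eef_pos'])/100
    return sh
E
python3 - <<'E'
from h import *
s=status.sense(); print({k:np.round(v,3) for k,v in s.items()})
for n in('scene','top'):
    im,d=shot(n,n+'0.png'); c=camera_info(n); print(n,np.round(c['K'],1).tolist(),c['D'],np.round(c['camera_from_world'],3).tolist(), (d>0).mean())
    T=np.array(c['camera_from_world']);print(-T[:3,:3].T@T[:3,3])
E
```

```text
pics
{'time_s': np.float64(0.0), 'joints': array([-1.423,  0.313,  1.498,  0.   ,  1.331, -0.223]), 'dq': array([ 0.001,  0.001,  0.001,  0.002,  0.   , -0.   ]), 'tau': array([-1.0000e-03, -4.1227e+01, -2.5974e+01, -0.0000e+00,  4.0000e-03,
       -0.0000e+00]), 'eef_pos': array([ 190.222, -489.293,  404.132]), 'ee_rot': array([-0.001,  0.983,  0.184,  0.   ]), 'force': array([-0.196, -0.033, -0.693]), 'wrist_torque': array([ 0.03 , -0.005,  0.002]), 'grip_force': np.float64(0.0), 'grip_width': np.float64(0.996)}
scene [[526.6, 0.0, 309.8], [0.0, 526.6, 236.0], [0.0, 0.0, 1.0]] [-0.00678631  0.          0.          0.          0.        ] [[0.197, 0.98, -0.006, -79.473], [-0.824, 0.169, 0.541, 366.668], [0.532, -0.102, 0.841, -1527.803], [0.0, 0.0, 0.0, 1.0]] 0.9960384114583334
[1130.27039484 -139.29417913 1085.37074731]
top [[496.2, 0.0, 315.0], [0.0, 496.2, 233.4], [0.0, 0.0, 1.0]] [0.04698457 0.         0.         0.         0.        ] [[-0.024, -1.0, 0.014, -10.992], [0.998, -0.023, 0.066, -531.444], [-0.066, 0.016, 0.998, -1160.134], [0.0, 0.0, 0.0, 1.0]] 0.9959505208333334
[ 453.73525953   -4.65762386 1192.7144467 ]
```

View pics/scene0.png

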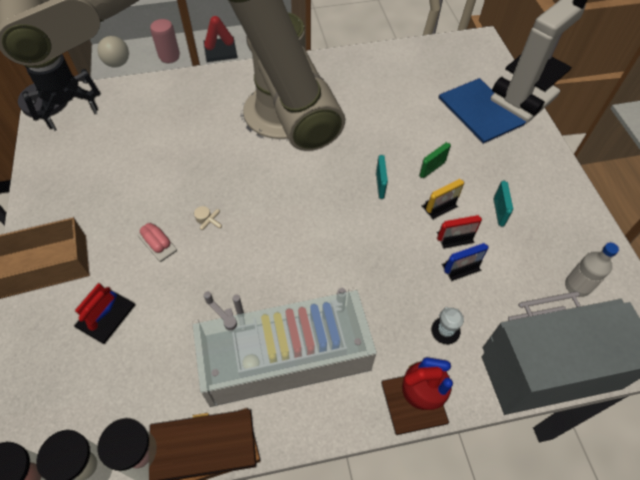

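View pics/top0.png

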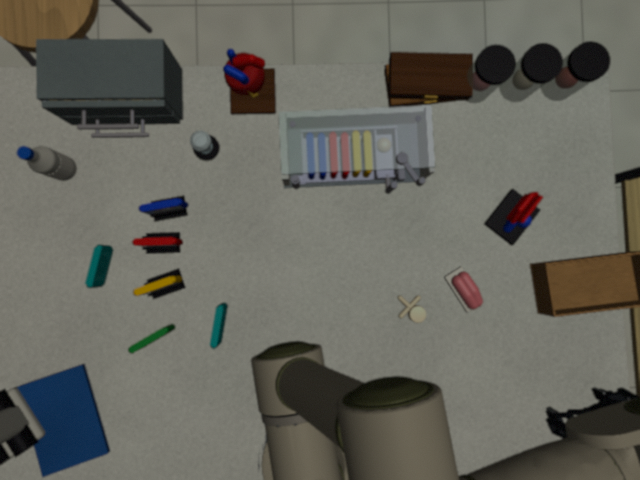

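Scene and top views both show: the returned plates blue, red and yellow in black stands (top px (163,207), (157,242), (158,285)). The green plate (152,338) and the turquoise ones (98,266), (219,325) have no stands, so they are decoys. In the tray the row from the hinge (left) is blue, red, yellow; hinge post (295,181), handle (390,185), lever hub (404,158) with knob (420,182).

```bash
python3 - <<'E'
from h import *
im,d=shot('top')
a=cv2.resize(im[95:205,265:445],None,fx=4.4,fy=4.4,interpolation=cv2.INTER_CUBIC)
cv2.imwrite('pics/c1.png',a[:,:,::-1])
b=cv2.resize(im[190:360,80:240],None,fx=3.5,fy=3.5,interpolation=cv2.INTER_CUBIC)
cv2.imwrite('pics/c2.png',b[:,:,::-1])
hsv=cv2.cvtColor(im,cv2.COLOR_RGB2HSV)
for n,lo,hi in(('blue',(108,150,70),(130,255,255)),('red',(0,170,70),(8,255,255)),('red2',(172,170,70),(180,255,255)),('yel',(15,140,90),(32,255,255)),('tealgreen',(50,120,40),(100,255,255))):
    m=cv2.inRange(hsv,lo,hi); k,l,st,ce=cv2.connectedComponentsWithStats(m)
    for i in range(1,k):
        if st[i,4]>40:
            ys,xs=np.where(l==i); z=np.median(d[ys,xs]); 
            r=cv2.minAreaRect(np.c_[xs,ys].astype(np.float32)); P=withdepth('top',np.c_[xs,ys],d[ys,xs]); 
            print(n,st[i].tolist(),np.round(ce[i],1),np.round(np.median(P,0)), np.round(np.percentile(P[:,2],[10,90])),np.round(r[1],1),round(r[2],1))
E
```

```text
blue [224, 65, 22, 15, 162] [234.5  71.9] [861. 138. 176.] [171. 181.] [23.2  7.3] 28.6
blue [18, 147, 13, 12, 100] [ 23.9 152.2] [701. 569. 169.] [166. 172.] [11.6 10.7] 26.6
blue [140, 198, 42, 14, 297] [160.8 204.4] [600. 324.  73.] [70. 76.] [ 7.6 42. ] 79.2
blue [523, 217, 9, 9, 42] [527.3 221.5] [ 542. -502.   74.] [70. 77.] [4.2 9.9] 45.0
red [234, 54, 30, 12, 204] [247.8  59.5] [878. 109. 194.] [179. 200.] [29.2 10.5] 2.3
red [244, 66, 17, 20, 150] [252.3  72.8] [872. 105. 145.] [141. 149.] [14.8 19.1] 45.0
red [227, 77, 14, 10, 49] [233.5  81.9] [855. 148. 136.] [131. 139.] [15.8  4.4] 33.7
red [513, 193, 29, 28, 260] [527.8 204.7] [ 578. -488.  114.] [104. 120.] [14.  35.4] 36.9
red [133, 237, 44, 9, 275] [155.1 240.9] [519. 337.  73.] [68. 76.] [ 8. 43.] 90.0
yel [547, 255, 89, 54, 3333] [591.3 281.7] [ 402. -675.    4.] [1. 7.] [45.6 84.7] 83.0
yel [134, 276, 42, 19, 329] [154.7 285.1] [420. 337.  73.] [69. 76.] [ 7.9 44. ] 70.6
tealgreen [86, 245, 26, 42, 582] [ 97.8 265.6] [467. 469.  65.] [20. 71.] [17.2 43.7] 14.5
tealgreen [211, 304, 16, 44, 399] [218. 325.] [327. 200.  67.] [32. 72.] [ 9.5 44.4] 9.5
tealgreen [129, 326, 42, 26, 262] [149.2 338.9] [302. 350.  69.] [66. 72.] [ 5.9 47.5] 59.7
```

View pics/c1.png

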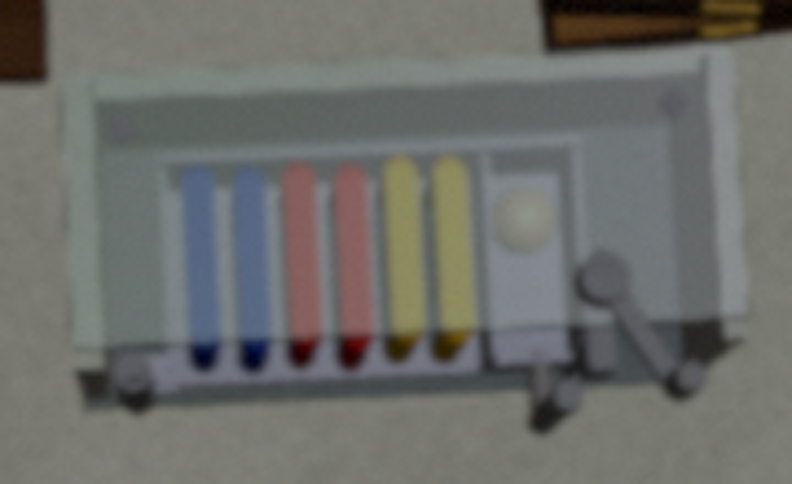

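View pics/c2.png

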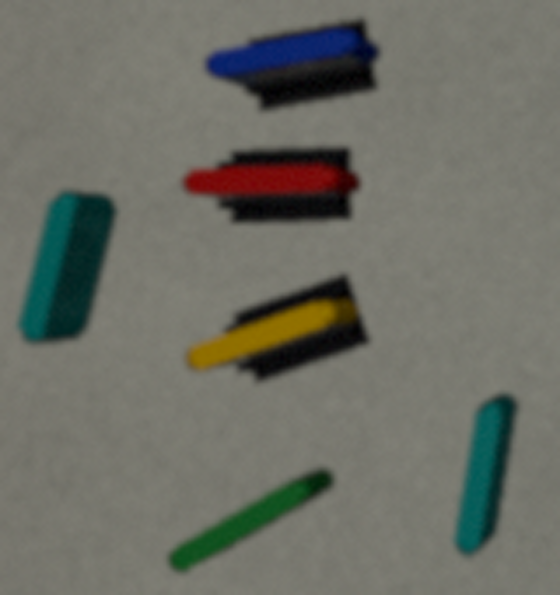

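Crops: shelf front edge runs from about (75,347) to (745,318) in the first crop, hub (603,276), knob (687,377), handle top (567,396). In the second crop the three stand plates (blue, red, yellow) sit in black stands while green and turquoise stand free, so the identities are confirmed.

```bash
python3 - <<'E'
from h import *
c=lambda u,v:(265+(u+.5)/4.4-.5,95+(v+.5)/4.4-.5)
names=['handle','hub','knob','shelfL','shelfR','post']
pts=[c(567,396),c(603,276),c(687,377),c(75,347),c(745,318),c(132,372)]
zs=[110,124,150,106,106,110]
W=np.array([onplane('top',[p],z)[0] for p,z in zip(pts,zs)])
im,d=shot('top')
for n,p,w in zip(names,pts,W): 
    u,v=map(int,np.round(p)); print(n,np.round(p,1),np.round(w,1),'depthz',np.round(withdepth('top',[p],[np.median(d[v-1:v+2,u-1:u+2])])[0],0))
L=np.array([[-26,-218],[30,-237],[10,30],[10,-312]]);Q=W[[0,1,3,4],:2]
lc,qc=L.mean(0),Q.mean(0);a=L-lc;b=Q-qc
th=np.arctan2((a[:,0]*b[:,1]-a[:,1]*b[:,0]).sum(),(a*b).sum());Rm=np.array([[np.cos(th),-np.sin(th)],[np.sin(th),np.cos(th)]])
t=qc-Rm@lc; print('th',th,'hinge',t,'res',np.round(Q-(a@Rm.T+qc),1).tolist())
k=W[2,:2]-W[1,:2]; print('lever len',np.hypot(*k),'ang',np.arctan2(k[1],k[0])-th)
print('scene proj handle/hub/knob/hinge',np.round(proj('scene',W),0).tolist())
# plates: strip tops
hsv=cv2.cvtColor(im,cv2.COLOR_RGB2HSV)
for n,z,lo,hi,box in(('blue',74,(108,150,70),(130,255,255),(130,190,195,225)),('red',74,(0,170,70),(8,255,255),(130,230,195,255)),('yel',74,(15,140,90),(32,255,255),(130,268,195,300)),
  ('Rblue',84,(105,60,70),(130,255,255),(300,125,330,180)),('Rred',84,(0,60,70),(12,255,255),(325,125,352,180)),('Ryel',84,(15,60,90),(35,255,255),(350,125,380,180))):
    m=np.zeros(d.shape,np.uint8);x0,y0,x1,y1=box;m[y0:y1,x0:x1]=cv2.inRange(hsv,lo,hi)[y0:y1,x0:x1]
    k,l,st,ce=cv2.connectedComponentsWithStats(m)
    for i in range(1,k):
        if st[i,4]<25: continue
        ys,xs=np.where(l==i);P=withdepth('top',np.c_[xs,ys],d[ys,xs])
        P2=onplane('top',np.c_[xs,ys],z)[:,:2]
        if z==74: P2=P2[P[:,2]>64]
        r=cv2.minAreaRect(P2.astype(np.float32)); ctr,e=cv2.PCACompute(P2.astype(np.float32),None)
        print(n,st[i].tolist(),np.round(r[0],1),np.round(r[1],1),'dir',np.round(np.degrees(np.arctan2(e[0,1],e[0,0])),1),'local',np.round(Rm.T@(np.array(r[0])-t),1))
E
```

```text
handle [393.5 184.6] [ 628.6 -197.4  110. ] depthz [ 629. -198.  109.]
hub [401.7 157.3] [ 685.9 -214.7  124. ] depthz [ 686. -215.  123.]
knob [420.8 180.3] [ 630.  -248.4  150. ] depthz [ 630. -249.  148.]
shelfL [281.7 173.5] [659.5  48.4 106. ] depthz [660.  48. 105.]
shelfR [433.9 166.9] [ 666.7 -288.9  106. ] depthz [ 669. -291.   96.]
post [294.6 179.2] [645.5  20.  110. ] depthz [648.  20.  98.]
th 0.02206387445230117 hinge [650.10386719  20.92458365] res [[-0.3, 0.2], [0.5, 0.7], [0.0, -2.7], [-0.3, 1.9]]
lever len 65.20722405748704 ang -2.6199818181623917
scene proj handle/hub/knob/hinge [[237.0, 297.0], [231.0, 321.0], [209.0, 293.0], [357.0, 289.0], [194.0, 323.0], [342.0, 285.0]]
blue [140, 198, 42, 14, 296] [600.4 323. ] [16.5 92.8] dir 100.0 local [-43.  303.1]
red [133, 237, 44, 9, 263] [518.3 336.6] [16.2 94.8] dir 90.3 local [-124.8  318.5]
yel [134, 276, 42, 19, 327] [420.1 336.5] [16.7 95.6] dir 108.1 local [-223.   320.6]
Rblue [306, 133, 9, 44, 270] [705.9 -15.9] [98.1 15. ] dir 1.4 local [ 55. -38.]
Rblue [318, 133, 8, 44, 269] [705.1 -42.1] [98.7 14.9] dir 1.6 local [ 53.6 -64.2]
Rred [330, 132, 7, 42, 230] [709.1 -67.7] [93.8 13.2] dir 1.1 local [ 57.1 -89.9]
Rred [341, 133, 8, 41, 227] [707.4 -93.9] [91.6 13.8] dir 1.1 local [  54.8 -116.1]
Ryel [352, 131, 9, 42, 269] [ 710.3 -120. ] [94.2 15.5] dir 1.4 local [  57.  -142.3]
Ryel [364, 131, 8, 42, 263] [ 709.7 -145.3] [94.2 14.9] dir 1.9 local [  55.9 -167.5]
```

```bash
cat >> h.py <<'E'
HX=np.array([650.1,20.9]);TH=0.022
def tr(lx,ly,th=0.):   # tray_floor local -> world xy at swing th
    a=TH-th;return HX+np.array([np.cos(a)*lx-np.sin(a)*ly,np.sin(a)*lx+np.cos(a)*ly])
def cur():
    s=status.sense();q=s['ee_rot'];return np.array(s['eef_pos']),R.from_quat([q[1],q[2],q[3],q[0]]),s
def tool(yaw): # pointing down, tool x at world angle yaw (rad)
    return R.from_matrix(np.c_[[np.cos(yaw),np.sin(yaw),0],[np.sin(yaw),-np.cos(yaw),0],[0,0,-1]])
def turn(yaw):
    p,r,s=cur();return np.round((r.inv()*tool(yaw)).as_rotvec()/(np.pi/4),3)
def way(pts,yaw=None):
    """shifts (full scale) in axes of tool(yaw) (or current) from current to each pt"""
    p,r,s=cur(); r=tool(yaw) if yaw is not None else r
    return np.round(r.inv().apply(np.array(pts,float)-p)/100,3).tolist()
def show():
    p,r,s=cur();x=r.as_matrix();print('t',round(float(s['time_s']),1),'p',np.round(p,1),'yawx',round(np.arctan2(x[1,0],x[0,0]),3),'zdir',np.round(x[:,2],3),'F',np.round(s['force'],1),'gw',round(float(s['grip_width']),3),'gf',round(float(s['grip_force']),1),'q',np.round(s['joints'],2))
E
python3 - <<'E'
from h import *
yaw=np.radians(68.3)
print(turn(yaw)); p,r,s=cur()
print('cur frame',way([[630,-248,345]]),'new frame',way([[630,-248,345]],yaw))
E
```

```text
[-1.000e-03 -1.000e-03 -1.046e+00]
cur frame [[4.973, -0.655, 0.595]] new frame [[3.868, 3.194, 0.594]]
```

```bash
python3 -m crank '[[0.3,-0.04,0,0,0,-0.18,0],[0.6,-0.08,0,0,0,-0.36,0],[1,-0.13,0,0,0,-0.54,0],[1,-0.13,0,0,0,-0.72,0.3],[1,-0.13,0,0,0,-0.9,0.3],[1,-0.13,0,0,0,-1,0.3],[1,-0.13,0,0,0,-1,0.3]]'; python3 - <<'E'
from h import *
show();yaw=np.radians(68.3);print(turn(yaw),way([[630,-248,345]]))
E
```

```text
time_s: 0.9
eef_pos: [278.8, -440.9, 404.5]
ee_rot: [-0.0, 0.837, 0.547, 0.0]
force: [0.7, 0.2, 0.4]
grip_width: 0.7
grip_force: 0.0
t 0.9 p [ 278.8 -440.9  404.5] yawx 1.157 zdir [-0.  0. -1.] F [0.7 0.2 0.4] gw 0.7 gf 0.0 q [-1.23  0.31  1.51 -0.    1.33 -0.82]
[-0.    -0.    -0.045] [[3.179, 2.44, 0.596]]
```

```bash
python3 -m crank '[[0.4,0.3,0,0,0,-0.04,0.4],[0.8,0.6,0,0,0,-0.04,0.45],[1,0.8,0,0,0,-0.04,0.45],[1,0.8,0,0,0,-0.04,0.45]]' && python3 -m crank '[[0.4,0.3,0,0,0,0,0.45],[0.8,0.6,0,0,0,0,0.45],[1,0.8,0,0,0,0,0.45],[1,0.8,0,0,0,0,0.45]]' && python3 -m crank '[[0.4,0.3,0,0,0,0,0.45],[0.8,0.6,0,0,0,0,0.45],[1,0.7,0.2,0,0,0,0.45],[1,0.7,0.4,0,0,0,0.45],[1,0.7,0.4,0,0,0,0.45]]';python3 - <<'E'
from h import *
show();yaw=np.radians(68.3);print(turn(yaw),way([[630,-248,345],[630,-248,299]]))
E
```

```text
time_s: 1.3
eef_pos: [394.6, -380.1, 404.5]
ee_rot: [-0.0, 0.828, 0.56, 0.0]
force: [-0.0, -0.3, 0.4]
grip_width: 0.548
grip_force: 0.0
time_s: 1.7
eef_pos: [505.6, -317.6, 404.1]
ee_rot: [-0.0, 0.829, 0.56, 0.0]
force: [-0.2, -0.9, -0.1]
grip_width: 0.552
grip_force: 0.0
time_s: 2.2
eef_pos: [605.5, -252.9, 361.6]
ee_rot: [-0.003, 0.829, 0.559, -0.001]
force: [0.1, 0.5, -0.8]
grip_width: 0.55
grip_force: 0.0
t 2.2 p [ 605.5 -252.9  361.6] yawx 1.186 zdir [-0.005  0.003 -1.   ] F [ 0.1  0.5 -0.8] gw 0.55 gf 0.0 q [-0.57  0.64  1.11 -0.    1.4  -0.19]
[-0.007 -0.001 -0.008] [[0.137, 0.21, 0.165], [0.136, 0.212, 0.625]]
```

```bash
python3 -m crank '[[0.14,0.21,0.15,0,0,0,0.45],[0.14,0.21,0.15,0,0,0,0.45],[0.14,0.21,0.4,0,0,0,0.45],[0.14,0.21,0.62,0,0,0,0.45],[0.14,0.21,0.62,0,0,0,0.45]]';python3 - <<'E'
from h import *
show();print(way([[630,-248,299]]))
E
```

```text
time_s: 2.7
eef_pos: [629.6, -248.2, 301.0]
ee_rot: [-0.002, 0.829, 0.559, -0.001]
force: [0.7, -0.1, 0.1]
grip_width: 0.548
grip_force: 0.0
t 2.7 p [ 629.6 -248.2  301. ] yawx 1.186 zdir [-0.004  0.002 -1.   ] F [ 0.7 -0.1  0.1] gw 0.548 gf 0.0 q [-0.55  0.74  1.11 -0.    1.3  -0.16]
[[0.003, 0.003, 0.02]]
```

```bash
python3 -m crank '[[0,0,0.01,0,0,0,0.7],[0,0,0.01,0,0,0,0.85],[0,0,0.01,0,0,0,0.85],[0,0,0.01,0,0,0,0.85],[0,0,0.01,0,0,0,0.85]]' 30;python3 - <<'E'
from h import *
show();p,_,_=cur()
for th in (0,.2,.4,.6,.8,1.,1.2):
    a=-2.62+TH+th;q=np.array([685.9,-214.7])+65*np.array([np.cos(a),np.sin(a)]); print(th,np.round(q),way([[*q,p[2]]]))
E
```

```text
time_s: 3.2
eef_pos: [630.8, -247.5, 303.7]
ee_rot: [0.002, 0.829, 0.559, 0.0]
force: [-2.0, -1.6, 6.6]
grip_width: 0.171
grip_force: 29.5
t 3.2 p [ 630.8 -247.5  303.7] yawx 1.187 zdir [ 0.002 -0.002 -1.   ] F [-2.  -1.6  6.6] gw 0.171 gf 29.5 q [-0.55  0.73  1.1  -0.    1.3  -0.16]
0 [ 630. -248.] [[-0.009, -0.002, 0.0]]
0.2 [ 638. -259.] [[-0.076, 0.109, 0.0]]
0.4 [ 648. -267.] [[-0.12, 0.231, 0.001]]
0.6 [ 659. -274.] [[-0.139, 0.36, 0.001]]
0.8 [ 671. -278.] [[-0.131, 0.489, 0.002]]
1.0 [ 684. -280.] [[-0.098, 0.615, 0.002]]
1.2 [ 697. -279.] [[-0.041, 0.731, 0.002]]
```

```bash
python3 -m crank '[[0,0,-0.04,0,0,0,0.85],[-0.04,0.05,-0.04,0,0,0,0.85],[-0.07,0.11,-0.04,0,0,0,0.85],[-0.1,0.17,-0.04,0,0,0,0.85],[-0.12,0.23,-0.04,0,0,0,0.85],[-0.13,0.3,-0.04,0,0,0,0.85],[-0.14,0.36,-0.04,0,0,0,0.85],[-0.135,0.43,-0.04,0,0,0,0.85],[-0.13,0.49,-0.04,0,0,0,0.85],[-0.11,0.56,-0.04,0,0,0,0.85],[-0.1,0.62,-0.04,0,0,0,0.85],[-0.07,0.68,-0.04,0,0,0,0.85]]';python3 - <<'E'
from h import *
show()
E
```

```text
time_s: 4.4
eef_pos: [690.9, -281.0, 304.8]
ee_rot: [-0.0, 0.829, 0.559, -0.002]
force: [-2.9, -1.3, -7.0]
grip_width: 0.168
grip_force: 30.5
t 4.4 p [ 690.9 -281.   304.8] yawx 1.186 zdir [-0.003 -0.001 -1.   ] F [-2.9 -1.3 -7. ] gw 0.168 gf 30.5 q [-0.54  0.91  0.78 -0.    1.46 -0.16]
```

```bash
python3 -m crank '[[-0.07,0.68,-0.04,0,0,0,0.5],[0,0,0,0,0,0,0.5]]' >/dev/null; python3 - <<'E'
from h import *
show()
E
```

```text
t 4.6 p [ 696.3 -283.4  287.8] yawx 1.187 zdir [-0.038  0.021 -0.999] F [ 2.5 -1.9 -4.4] gw 0.491 gf 0.0 q [-0.54  0.95  0.75 -0.    1.49 -0.16]
```

```bash
python3 -m crank '[[0,0,0,0,0,0,0.5],[0,0,0,0,0,0,0.5]]' >/dev/null; python3 - <<'E'
from h import *
show()
E
python3 -m crank '[[0,0,-0.3,0,0,0,0.5],[0,0,-0.6,0,0,0,0.5],[0,0,-0.6,0,0,0,0.5]]'; python3 - <<'E'
from h import *
show(); im,d=shot('scene')
cv2.imwrite('pics/s1.png',cv2.resize(im[250:420,150:400],None,fx=3.2,fy=3.2)[:,:,::-1])
print(turn(np.radians(45)),way([[628.6,-197.4,350]],np.radians(45)),way([[628.6,-197.4,350]]))
E
```

```text
t 4.8 p [ 691.6 -279.5  306.1] yawx 1.187 zdir [ 0.001 -0.001 -1.   ] F [-0.4 -0.2  1.6] gw 0.496 gf 0.0 q [-0.54  0.91  0.77 -0.    1.46 -0.16]
time_s: 5.1
eef_pos: [691.3, -279.2, 376.0]
ee_rot: [0.008, 0.829, 0.559, 0.004]
force: [0.8, -0.0, 1.3]
grip_width: 0.501
grip_force: 0.0
t 5.1 p [ 691.3 -279.2  376. ] yawx 1.187 zdir [ 0.015 -0.009 -1.   ] F [ 0.8 -0.   1.3] gw 0.501 gf 0.0 q [-0.54  0.87  0.66 -0.    1.59 -0.16]
[ 0.017 -0.001  0.512] [[0.136, -1.022, 0.228]] [[0.525, -0.89, 0.215]]
```

View pics/s1.png

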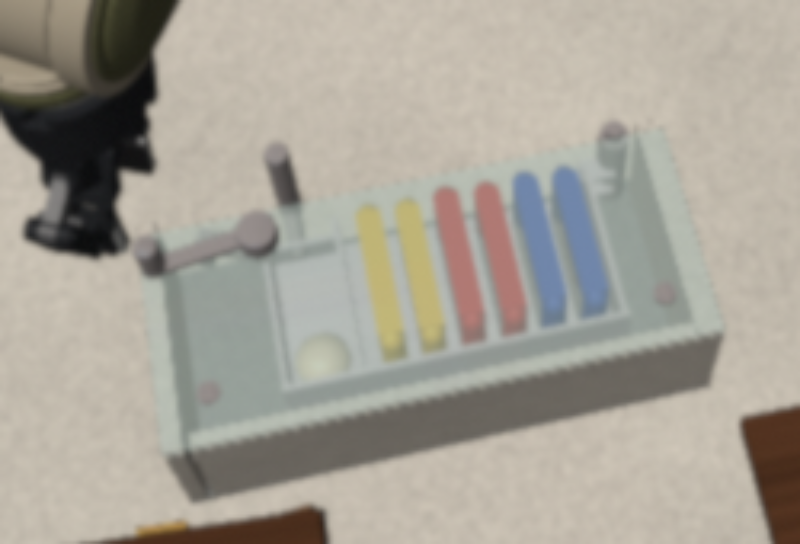

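The lever now points sideways along −y: knob at crop (150,255), hub at (257,233), so it is open. The handle post at crop (280,160) is clear. Next is the handle.

```bash
python3 -m crank '[[0.2,-0.35,0,0,0,0.18,0.55],[0.4,-0.7,0,0,0,0.36,0.6],[0.53,-0.89,0.1,0,0,0.51,0.6],[0.53,-0.89,0.2,0,0,0.51,0.6],[0.53,-0.89,0.2,0,0,0.51,0.6]]'; python3 - <<'E'
from h import *
show(); print(turn(np.radians(45)),way([[628.6,-197.4,350],[628.6,-197.4,260]]))
E
```

```text
time_s: 5.65
eef_pos: [628.7, -196.8, 345.8]
ee_rot: [0.0, 0.923, 0.384, 0.0]
force: [0.1, -1.2, -0.6]
grip_width: 0.397
grip_force: 0.0
t 5.7 p [ 628.7 -196.8  345.8] yawx 0.789 zdir [ 0.001 -0.001 -1.   ] F [ 0.1 -1.2 -0.6] gw 0.397 gf 0.0 q [-0.48  0.66  1.13 -0.    1.36  0.3 ]
[ 0.001 -0.     0.004] [[-0.005, 0.003, -0.042], [-0.005, 0.002, 0.858]]
```

```bash
python3 -m crank '[[0,0,0.3,0,0,0,0.6],[0,0,0.6,0,0,0,0.6],[0,0,0.86,0,0,0,0.6],[0,0,0.86,0,0,0,0.6],[0,0,0.86,0,0,0,0.85],[0,0,0.86,0,0,0,0.85],[0,0,0.86,0,0,0,0.85]]' 60; python3 - <<'E'
from h import *
show(); p,_,_=cur();o=p[:2]-tr(-26,-218)
print(o)
for th in np.arange(0,1.55,.1): print(round(th,2),np.round(way([[*(tr(-26,-218,th)),p[2]]])[0],2),end=' ')
E
```

```text
time_s: 6.35
eef_pos: [628.9, -197.1, 261.6]
ee_rot: [0.001, 0.924, 0.384, 0.001]
force: [0.2, -1.2, 1.8]
grip_width: 0.164
grip_force: 53.9
t 6.3 p [ 628.9 -197.1  261.6] yawx 0.787 zdir [ 0.003 -0.002 -1.   ] F [ 0.2 -1.2  1.8] gw 0.164 gf 53.9 q [-0.48  0.73  1.22 -0.    1.19  0.3 ]
[0.01100656 0.51326425]
0.0 [-0.  0.  0.] 0.1 [-0.13 -0.17 -0.  ] 0.2 [-0.25 -0.36 -0.  ] 0.3 [-0.34 -0.56 -0.  ] 0.4 [-0.41 -0.77 -0.  ] 0.5 [-0.46 -0.98 -0.  ] 0.6 [-0.49 -1.2  -0.  ] 0.7 [-0.5  -1.42 -0.  ] 0.8 [-0.49 -1.64 -0.01] 0.9 [-0.45 -1.85 -0.01] 1.0 [-0.4  -2.06 -0.01] 1.1 [-0.32 -2.27 -0.01] 1.2 [-0.22 -2.47 -0.01] 1.3 [-0.1  -2.65 -0.01] 1.4 [ 0.03 -2.82 -0.01] 1.5 [ 0.18 -2.98 -0.01]
```

```bash
python3 -m crank '[[-0.03,-0.04,0,0,0,0,0.85],[-0.07,-0.09,0,0,0,0,0.85],[-0.13,-0.17,0,0,0,0,0.85],[-0.19,-0.26,0,0,0,0,0.85],[-0.25,-0.36,0,0,0,0,0.85],[-0.3,-0.46,0,0,0,0,0.85],[-0.34,-0.56,0,0,0,0,0.85],[-0.38,-0.66,0,0,0,0,0.85],[-0.41,-0.77,0,0,0,0,0.85],[-0.44,-0.87,0,0,0,0,0.85],[-0.46,-0.98,0,0,0,0,0.85],[-0.46,-0.98,0,0,0,0,0.85]]'; python3 - <<'E'
from h import *
show(); p,_,_=cur();v=p[:2]-HX;w=tr(-26,-218)-HX
print('th',np.arctan2(w[1],w[0])-np.arctan2(v[1],v[0]))
for th in np.arange(.5,1.55,.1): print(round(th,2),np.round(way([[*(tr(-26,-218,th)),p[2]]])[0],2),end=' ')
E
```

```text
time_s: 7.55
eef_pos: [525.5, -162.4, 261.5]
ee_rot: [0.003, 0.924, 0.383, -0.002]
force: [-14.6, -17.0, 7.7]
grip_width: 0.168
grip_force: 54.6
t 7.5 p [ 525.5 -162.4  261.5] yawx 0.787 zdir [-0.001 -0.007 -1.   ] F [-14.6 -17.    7.7] gw 0.168 gf 54.6 q [-0.51  0.52  1.6  -0.01  1.02  0.28]
th 0.5005163236594152
0.5 [ 0.02 -0.   -0.  ] 0.6 [-0.01 -0.22 -0.  ] 0.7 [-0.02 -0.44 -0.  ] 0.8 [-0.   -0.66 -0.  ] 0.9 [ 0.03 -0.88 -0.  ] 1.0 [ 0.09 -1.09 -0.01] 1.1 [ 0.17 -1.29 -0.01] 1.2 [ 0.26 -1.49 -0.01] 1.3 [ 0.38 -1.67 -0.01] 1.4 [ 0.52 -1.85 -0.01] 1.5 [ 0.67 -2.01 -0.01]
```

```bash
python3 -m crank '[[-0.02,-0.05,0,0,0,0,0.85],[-0.04,-0.11,0,0,0,0,0.85],[-0.05,-0.22,0,0,0,0,0.85],[-0.06,-0.33,0,0,0,0,0.85],[-0.06,-0.44,0,0,0,0,0.85],[-0.06,-0.55,0,0,0,0,0.85],[-0.05,-0.66,0,0,0,0,0.85],[-0.04,-0.77,0,0,0,0,0.85],[-0.02,-0.88,0,0,0,0,0.85],[0.01,-0.98,0,0,0,0,0.85],[0.01,-0.98,0,0,0,0,0.85]]'; python3 - <<'E'
from h import *
show(); p,_,_=cur();v=p[:2]-HX;w=tr(-26,-218)-HX
print('th',np.arctan2(w[1],w[0])-np.arctan2(v[1],v[0]),np.hypot(*v),np.hypot(*w))
for th in np.arange(.9,1.55,.1): print(round(th,2),np.round(way([[*(tr(-26,-218,th)),p[2]]])[0],2),end=' ')
E
```

```text
time_s: 8.65
eef_pos: [457.6, -90.3, 261.3]
ee_rot: [0.001, 0.924, 0.383, 0.0]
force: [-8.0, -4.5, 11.2]
grip_width: 0.161
grip_force: 55.2
t 8.7 p [457.6 -90.3 261.3] yawx 0.787 zdir [ 0.001 -0.002 -1.   ] F [-8.  -4.5 11.2] gw 0.161 gf 55.2 q [-0.45  0.36  1.85 -0.    0.93  0.34]
th 0.9503950545961228 222.3138903735727 219.54498400100147
0.9 [0.   0.12 0.  ] 1.0 [ 0.06 -0.1  -0.  ] 1.1 [ 0.14 -0.3  -0.  ] 1.2 [ 0.23 -0.5  -0.  ] 1.3 [ 0.35 -0.68 -0.  ] 1.4 [ 0.49 -0.86 -0.  ] 1.5 [ 0.64 -1.02 -0.  ]
```

```bash
python3 -m crank '[[0.02,-0.05,0,0,0,0,0.85],[0.04,-0.1,0,0,0,0,0.85],[0.08,-0.2,0,0,0,0,0.85],[0.12,-0.31,0,0,0,0,0.85],[0.16,-0.41,0,0,0,0,0.85],[0.21,-0.51,0,0,0,0,0.85],[0.27,-0.6,0,0,0,0,0.85],[0.33,-0.7,0,0,0,0,0.85],[0.39,-0.79,0,0,0,0,0.85],[0.46,-0.88,0,0,0,0,0.85],[0.57,-1,0,0,0,0,0.85],[0.57,-1,0,0,0,0,0.85]]'; python3 - <<'E'
from h import *
show(); p,_,_=cur();v=p[:2]-HX;w=tr(-26,-218)-HX
print('th',np.arctan2(w[1],w[0])-np.arctan2(v[1],v[0]),np.hypot(*v),np.hypot(*w))
E
python3 -m crank '[[0,0,0,0,0,0,0.6],[0,0,0,0,0,0,0.6],[0,0,0,0,0,0,0.6],[0,0,-0.4,0,0,0,0.6],[0,0,-0.8,0,0,0,0.6],[0.3,0.3,-1,0,0,0,0.6],[0.8,0.8,-1,0,0,0,0.6],[1,1,-1,0,0,0,0.6],[1,1,-1,0,0,0,0.6],[1,1,-1,0,0,0,0.6]]'
python3 - <<'E'
from h import *
show(); im,d=shot('top');np.save('top_d.npy',d);np.save('top_im.npy',im)
cv2.imwrite('pics/t2.png',im[:,:,::-1])
E
```

```text
time_s: 9.85
eef_pos: [427.8, 21.8, 261.3]
ee_rot: [0.001, 0.923, 0.384, 0.002]
force: [0.3, 5.3, 7.1]
grip_width: 0.165
grip_force: 55.0
t 9.8 p [427.8  21.8 261.3] yawx 0.788 zdir [ 0.005 -0.    -1.   ] F [0.3 5.3 7.1] gw 0.165 gf 55.0 q [-0.22  0.29  1.95  0.    0.89  0.56]
th -4.805136494137734 222.25671591667998 219.54498400100147
time_s: 10.85
eef_pos: [569.0, 20.9, 358.6]
ee_rot: [-0.001, 0.924, 0.383, -0.001]
force: [-1.7, -1.1, -0.3]
grip_width: 0.406
grip_force: 0.0
t 10.8 p [569.   20.9 358.6] yawx 0.787 zdir [-0.002  0.    -1.   ] F [-1.7 -1.1 -0.3] gw 0.406 gf 0.0 q [-0.17  0.45  1.43 -0.    1.27  0.61]
```

View pics/t2.png

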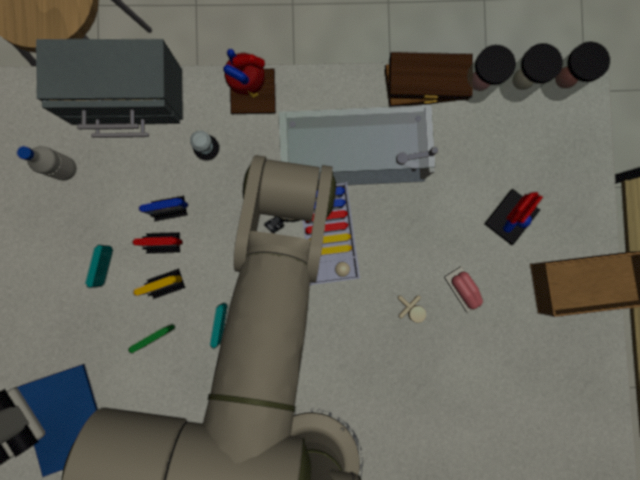

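Top view: tray swung out, six plates upright at px (320–350, 187–252), handle hidden under the arm, and the returned plates unmoved. Now I fetch red.

```bash
python3 - <<'E'
from h import *
print(turn(1.576),way([[518,374,300]]),way([[518,374,300]],1.576))
E
```

```text
[-0.002  0.    -1.005] [[2.145, -2.848, 0.594]] [[3.533, -0.485, 0.592]]
```

```bash
python3 -m crank '[[0.15,-0.2,0,0,0,-0.18,0.5],[0.35,-0.5,0,0,0,-0.36,0.5],[0.6,-0.8,0,0,0,-0.54,0.5],[0.75,-1,0,0,0,-0.72,0.5],[0.75,-1,0,0,0,-0.9,0.5],[0.75,-1,0,0,0,-1,0.5]]' >/dev/null; python3 -m crank '[[0.4,-0.05,0,0,0,0,0.5],[0.8,-0.1,0,0,0,0,0.5],[1,-0.15,0,0,0,0,0.5]]'>/dev/null;python3 -m crank '[[0.4,-0.05,0,0,0,0,0.5],[0.8,-0.1,0.2,0,0,0,0.5],[1,-0.15,0.4,0,0,0,0.5],[1,-0.15,0.4,0,0,0,0.5],[1,-0.15,0.4,0,0,0,0.5]]' > /dev/null; python3 - <<'E'
from h import *
show();print(turn(1.576),way([[518,374,260],[518,374,213]])); im,d=shot('top')
np.save('top_d.npy',d);np.save('top_im.npy',im)
cv2.imwrite('pics/t3.png',cv2.resize(im[160:300,260:440],None,fx=4.2,fy=4.2,interpolation=cv2.INTER_CUBIC)[:,:,::-1])
E
```

```text
t 12.3 p [520.1 344.2 320.6] yawx 1.573 zdir [ 0. -0. -1.] F [-0.  -0.3  0.6] gw 0.497 gf 0.0 q [ 0.4   0.6   1.29 -0.    1.25  0.4 ]
[ 0.     0.    -0.004] [[0.298, -0.02, 0.606], [0.298, -0.021, 1.076]]
```

View pics/t3.png

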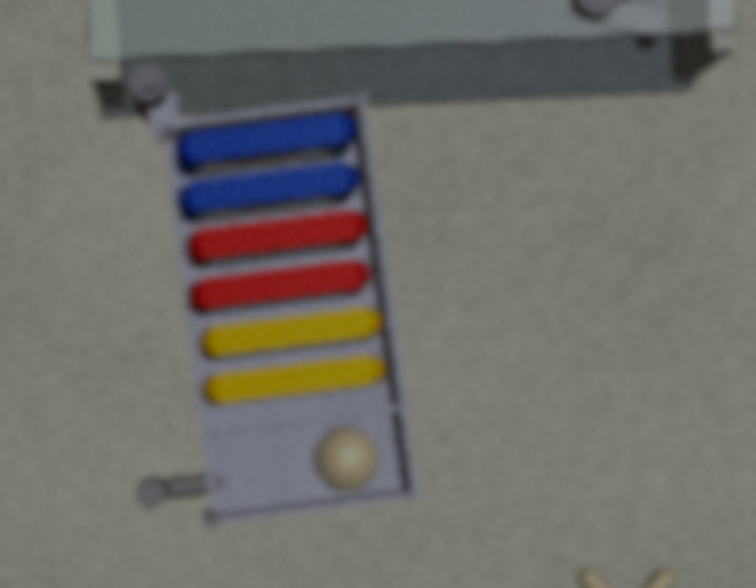

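Tray out, six plates upright, hinge post at crop (148,80), handle top at (150,492), kneecap at (346,458). Measure the row and grip red.

```bash
cat >> h.py <<'E'
CL=dict(blue=((108,140,60),(130,255,255)),red=((0,150,60),(8,255,255)),yel=((15,130,80),(32,255,255)))
def plates(im,d,box,z,zmin):
    hsv=cv2.cvtColor(im,cv2.COLOR_RGB2HSV);x0,y0,x1,y1=box;out=[]
    for n,(lo,hi) in CL.items():
        m=cv2.inRange(hsv,lo,hi)
        if n=='red': m|=cv2.inRange(hsv,(172,150,60),(180,255,255))
        m[:y0]=0;m[y1:]=0;m[:,:x0]=0;m[:,x1:]=0
        k,l,st,ce=cv2.connectedComponentsWithStats(m)
        for i in range(1,k):
            if st[i,4]<60: continue
            ys,xs=np.where(l==i);P=withdepth('top',np.c_[xs,ys],d[ys,xs]);P2=onplane('top',np.c_[xs,ys],z)[:,:2][P[:,2]>zmin]
            if len(P2)<40: continue
            (c,s,a)=cv2.minAreaRect(P2.astype(np.float32));_,e=cv2.PCACompute(P2.astype(np.float32),None)
            yaw=np.arctan2(e[0,1],e[0,0])%np.pi
            out.append((n,np.array(c),np.sort(s)[::-1],yaw,np.median(P[:,2])))
    return out
def local(p,th):
    a=TH-th;v=np.array(p)-HX;return np.array([np.cos(a)*v[0]+np.sin(a)*v[1],-np.sin(a)*v[0]+np.cos(a)*v[1]])
def row(im,d,th):
    for n,c,s,y,z in plates(im,d,(290,165,370,262),84,72):
        print(n,'world',np.round(c,1),'size',np.round(s,1),'yaw',round(np.degrees(y),1),'z',round(float(z)),'local',np.round(local(c,th),1))
E
python3 - <<'E'
from h import *
im,d=np.load('top_im.npy'),np.load('top_d.npy')
c=lambda u,v:(260+(u+.5)/4.2-.5,160+(v+.5)/4.2-.5)
h=onplane('top',[c(150,492)],110)[0]; print('handle',h)
v=h[:2]-HX;w=tr(-26,-218)-HX; th=(np.arctan2(w[1],w[0])-np.arctan2(v[1],v[0]))%(2*np.pi);print('th',th,np.hypot(*v))
row(im,d,th)
for n,cc,s,y,z in plates(im,d,(125,190,195,300),74,64): print(n,np.round(cc,1),np.round(s,1),round(np.degrees(y),1),z)
E
python3 -m crank '[[0.3,-0.02,0.3,0,0,0,0.5],[0.3,-0.02,0.6,0,0,0,0.5],[0.3,-0.02,0.6,0,0,0,0.5]]'; python3 - <<'E'
from h import *
show();print(way([[518,374,213]]))
E
```

```text
handle [431.52315979  23.00659518 110.        ]
th 1.4837284698126547 218.58699142215195
blue world [618.5 -43.6] size [93.9 17.1] yaw 96.1 z 83 local [ 60.7 -38.5]
blue world [591.7 -44.2] size [95.7 16.5] yaw 96.1 z 83 local [ 58.3 -65.1]
red world [565.9 -48.1] size [95.6 15.1] yaw 96.3 z 84 local [ 59.5 -91.2]
red world [539.6 -48.3] size [93.6 14.5] yaw 96.4 z 83 local [  56.8 -117.4]
yel world [514.1 -53.7] size [95.6 14.7] yaw 96.0 z 83 local [  59.3 -143.3]
yel world [489.1 -55. ] size [95.5 14.1] yaw 96.0 z 83 local [  58.  -168.3]
blue [600.2 322.1] [94.6 17.2] 99.8 72.61896148783899
red [518.6 331. ] [83.8 16.6] 90.4 72.4812145182218
yel [425.5 320.2] [64.1 16.6] 109.4 72.97074822018999
time_s: 12.65
eef_pos: [518.2, 373.6, 257.2]
ee_rot: [-0.001, 0.707, 0.707, -0.003]
force: [-0.3, -0.8, -0.4]
grip_width: 0.501
grip_force: 0.0
t 12.7 p [518.2 373.6 257.2] yawx 1.572 zdir [-0.005 -0.003 -1.   ] F [-0.3 -0.8 -0.4] gw 0.501 gf 0.0 q [ 0.44  0.7   1.3  -0.    1.15  0.44]
[[0.006, 0.0, 0.442]]
```

```bash
python3 -m crank '[[0,0,0.25,0,0,0,0.5],[0,0,0.44,0,0,0,0.5],[0,0,0.44,0,0,0,0.5],[0,0,0.44,0,0,0,0.7],[0,0,0.44,0,0,0,0.9],[0,0,0.44,0,0,0,0.9],[0,0,0.44,0,0,0,0.9],[0,0,0.44,0,0,0,0.9]]' 70; python3 - <<'E'
from h import *
show()
E
python3 -m crank '[[0,0,-0.2,0,0,0,0.9],[0,0,-0.4,0,0,0,0.9],[0,0,-0.6,0,0,0,0.9],[0,0,-0.6,0,0,0,0.9]]'; python3 - <<'E'
from h import *
show();print(turn(1.680)); print(way([[*tr(-38-60,-104.3,1.4837),275]])); im,d=shot('top')
print(plates(im,d,(100,190,240,300),130,110))
E
```

```text
time_s: 13.45
eef_pos: [519.0, 374.7, 218.1]
ee_rot: [0.001, 0.707, 0.708, 0.001]
force: [-2.5, -1.6, 6.7]
grip_width: 0.177
grip_force: 68.6
t 13.4 p [519.  374.7 218.1] yawx 1.572 zdir [ 0.003  0.001 -1.   ] F [-2.5 -1.6  6.7] gw 0.177 gf 68.6 q [ 0.44  0.75  1.32 -0.    1.07  0.44]
time_s: 13.85
eef_pos: [519.0, 374.9, 279.3]
ee_rot: [0.001, 0.707, 0.708, 0.003]
force: [-0.2, -0.1, -1.8]
grip_width: 0.174
grip_force: 68.5
t 13.8 p [519.  374.9 279.3] yawx 1.572 zdir [ 0.006  0.003 -1.   ] F [-0.2 -0.1 -1.8] gw 0.174 gf 68.5 q [0.44 0.67 1.27 0.   1.19 0.44]
[ 0.007 -0.003 -0.137]
[[-2.68, 0.163, 0.037]]
[('red', array([519.85284424, 333.1887207 ]), array([88.00016785, 16.99274254]), np.float32(1.5580274), np.float64(134.07238015286748))]
```

```bash
python3 -m crank '[[-0.3,0,0,0,0,0,0.9],[-0.6,0,0,0,0,-0.07,0.9],[-1,0.05,0,0,0,-0.137,0.9],[-1,0.05,0,0,0,-0.137,0.9]]' >/dev/null;python3 -m crank '[[-0.3,0,0,0,0,0,0.9],[-0.6,0,0,0,0,0,0.9],[-0.9,-0.1,0,0,0,0,0.9],[-0.9,-0.1,0,0,0,0,0.9],[-0.9,-0.1,0,0,0,0,0.9]]'>/dev/null; python3 - <<'E'
from h import *
show();print(turn(1.680)); print(way([[*tr(-103,-104.3,1.4837),275],[*tr(-103,-104.3,1.4837),230]])); im,d=shot('top')
print(plates(im,d,(180,140,330,300),130,110)); row(im,d,1.4837)
E
```

```text
t 14.8 p [523.5 184.1 275.2] yawx 1.679 zdir [-0.001  0.    -1.   ] F [-0.7  0.3 -1.3] gw 0.171 gf 68.6 q [0.13 0.51 1.57 0.   1.06 0.02]
[-0.001 -0.    -0.001]
[[-0.73, 0.038, 0.001], [-0.73, 0.039, 0.451]]
[('red', array([530.17181396, 123.02957916]), array([45.95157623, 14.65621281]), np.float32(1.6668848), np.float64(129.86219043771507))]
blue world [618.5 -43.6] size [93.9 17.1] yaw 96.0 z 83 local [ 60.7 -38.5]
blue world [591.7 -44.2] size [95.7 16.5] yaw 96.2 z 83 local [ 58.3 -65.1]
red world [565.9 -48.1] size [95.6 15.1] yaw 96.2 z 83 local [ 59.5 -91.2]
red world [539.7 -48.3] size [93.6 14.7] yaw 96.3 z 83 local [  56.8 -117.2]
yel world [514.1 -53.7] size [95.6 14.7] yaw 96.0 z 83 local [  59.3 -143.3]
yel world [489.1 -55. ] size [95.5 14.1] yaw 96.0 z 83 local [  57.9 -168.3]
```

```bash
python3 -m crank '[[-0.4,0.02,0,0,0,0,0.9],[-0.73,0.04,0,0,0,0,0.9],[-0.73,0.04,0.2,0,0,0,0.9],[-0.73,0.04,0.35,0,0,0,0.9],[-0.73,0.04,0.45,0,0,0,0.9],[-0.73,0.04,0.45,0,0,0,0.9]]' >/dev/null; python3 - <<'E'
from h import *
show();print(way([[*tr(-103,-104.3,1.4837),230]]),local(cur()[0][:2],1.4837))
E
```

```text
t 15.4 p [535.2 112.9 229.3] yawx 1.681 zdir [-0.003  0.    -1.   ] F [ 0.  -0.1 -1.2] gw 0.172 gf 68.7 q [-0.01  0.56  1.63  0.    0.96 -0.12]
[[-0.009, -0.001, -0.007]] [-103.91502966 -104.1615777 ]
```

```bash
python3 -m crank '[[-0.1,0,-0.01,0,0,0,0.9],[-0.2,0,-0.01,0,0,0,0.9],[-0.26,0,-0.01,0,0,0,0.9],[-0.32,0,-0.01,0,0,0,0.9],[-0.38,0,-0.01,0,0,0,0.9],[-0.44,0,-0.01,0,0,0,0.9],[-0.5,0,-0.01,0,0,0,0.9],[-0.5,0,-0.01,0,0,0,0.9]]'  >/dev/null; python3 - <<'E'
from h import *
show();print(local(cur()[0][:2],1.4837))
im,d=shot('top');row(im,d,1.4837)
E
```

```text
t 16.2 p [541.1  61.6 231.7] yawx 1.679 zdir [ 0. -0. -1.] F [ 0.2  0.3 -1.5] gw 0.171 gf 68.6 q [-0.1   0.55  1.63 -0.    0.95 -0.21]
[ -52.33991122 -103.94298579]
blue world [618.5 -44.2] size [92.8 17.1] yaw 95.7 z 83 local [ 61.3 -38.5]
blue world [592.5 -49.1] size [85.7 16.2] yaw 95.5 z 83 local [ 63.3 -64.9]
red world [553.2 -49.6] size [95.4 47.2] yaw 99.8 z 83 local [  59.5 -104. ]
yel world [514.1 -53.7] size [95.6 14.7] yaw 96.0 z 83 local [  59.3 -143.3]
yel world [489.1 -55. ] size [95.5 14.1] yaw 95.9 z 83 local [  57.9 -168.3]
```

Sliding in with little force. Continue.

```bash
python3 -m crank '[[-0.06,0,0,0,0,0,0.9],[-0.12,0,0,0,0,0,0.9],[-0.18,0,0,0,0,0,0.9],[-0.24,0,0,0,0,0,0.9],[-0.3,0,0,0,0,0,0.9],[-0.36,0,0,0,0,0,0.9],[-0.42,0,0,0,0,0,0.9],[-0.46,0,0,0,0,0,0.9],[-0.46,0,0,0,0,0,0.9]]'  >/dev/null; python3 - <<'E'
from h import *
show();print(local(cur()[0][:2],1.4837))
im,d=shot('scene')
cv2.imwrite('pics/s2.png',cv2.resize(im[160:360,200:400],None,fx=3,fy=3)[:,:,::-1])
E
```

```text
t 17.2 p [546.   16.  231.7] yawx 1.679 zdir [ 0. -0. -1.] F [-0.7 -0.5 -2. ] gw 0.174 gf 68.6 q [-0.19  0.55  1.63 -0.    0.96 -0.29]
[  -6.49153023 -103.96325787]
```

View pics/s2.png

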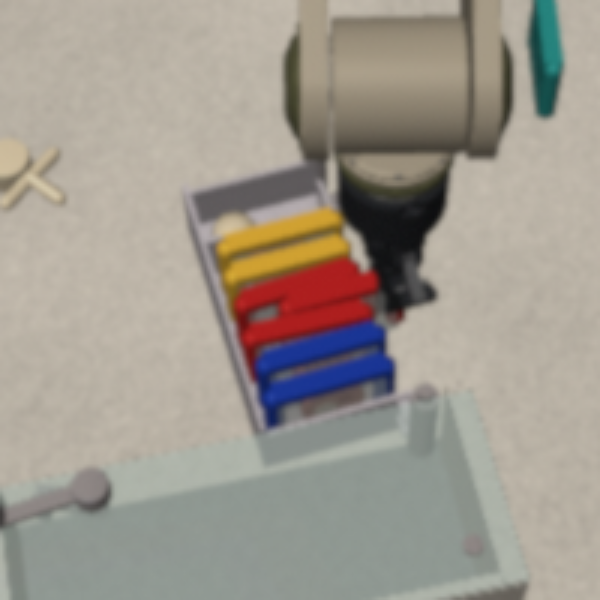

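The new red plate is wedged between the two reds at crop (240–380, 270–330), all upright. Release, back off, close, push home.

```bash
python3 -m crank '[[0,0,0.015,0,0,0,0.9],[0,0,0.015,0,0,0,0.75],[0,0,0.015,0,0,0,0.6],[0,0,0.015,0,0,0,0.6],[0.3,0,0.015,0,0,0,0.6],[0.5,0,0.015,0,0,0,0.6],[0.5,0,0.015,0,0,0,1],[0.5,0,0.08,0,0,0,1],[0.5,0,0.08,0,0,0,1],[0.5,0,0.08,0,0,0,1]]'  >/dev/null; python3 - <<'E'
from h import *
show();print(local(cur()[0][:2],1.4837))
im,d=shot('top');row(im,d,1.4837)
E
```

```text
t 18.2 p [540.6  65.6 223.4] yawx 1.679 zdir [-0. -0. -1.] F [ 0.6 -0.2  0.7] gw -0.002 gf 0.0 q [-0.09  0.56  1.64 -0.    0.94 -0.2 ]
[ -56.31014232 -103.96654098]
blue world [618.5 -43.8] size [93.7 17.1] yaw 96.1 z 83 local [ 60.8 -38.5]
blue world [592.4 -46.7] size [90.5 16.2] yaw 95.4 z 83 local [ 60.9 -64.7]
red world [551.6 -49.1] size [95.4 52.6] yaw 98.2 z 83 local [  58.8 -105.6]
yel world [514.5 -53.6] size [95.6 15.6] yaw 95.7 z 83 local [  59.3 -142.9]
yel world [489.1 -55. ] size [95.5 14.1] yaw 96.1 z 83 local [  57.9 -168.3]
```

```bash
python3 -m crank '[[-0.15,0,0,0,0,0,1],[-0.25,0,0,0,0,0,1],[-0.3,0,0,0,0,0,1],[-0.35,0,0,0,0,0,1],[-0.4,0,0,0,0,0,1],[-0.45,0,0,0,0,0,1],[-0.49,0,0,0,0,0,1],[-0.53,0,0,0,0,0,1],[-0.53,0,0,0,0,0,1]]' ; python3 -m crank '[[-0.02,0,0,0,0,0,1],[-0.02,0,0,0,0,0,1],[-0.02,0,0,0,0,0,1]]' |sed -n 2,4p; python3 - <<'E'
from h import *
show();print(local(cur()[0][:2],1.4837))
E
python3 -m crank '[[0.3,0,0,0,0,0,1],[0.7,0,-0.3,0,0,0,0.5],[1,0,-0.6,0,0,0,0.5],[1,0,-0.6,0,0,0,0.5]]' >/dev/null; python3 -m crank '[[0.4,-0.1,0,0,0,0,0.5],[0.8,-0.2,0,0,0,0,0.5],[1,-0.2,0,0,0,0,0.5],[1,-0.2,0,0,0,0,0.5]]' >/dev/null;  python3 - <<'E'
from h import *
show()
im,d=shot('top');row(im,d,1.4837);print(plates(im,d,(100,180,240,310),74,64))
cv2.imwrite('pics/t4.png',cv2.resize(im[160:300,120:390],None,fx=2.9,fy=2.9)[:,:,::-1])
E
```

```text
time_s: 19.2
eef_pos: [546.4, 13.2, 223.7]
ee_rot: [0.0, 0.668, 0.745, -0.0]
force: [-0.6, -0.3, -0.1]
grip_width: -0.003
grip_force: 0.0
eef_pos: [546.5, 11.6, 223.6]
ee_rot: [0.0, 0.667, 0.745, -0.0]
force: [0.3, 0.5, -0.0]
t 19.5 p [546.5  11.6 223.6] yawx 1.68 zdir [-0. -0. -1.] F [ 0.3  0.5 -0. ] gw -0.004 gf 0.0 q [-0.19  0.57  1.63 -0.    0.94 -0.3 ]
[  -2.03855366 -104.00008382]
t 20.3 p [504.3 209.7 283.1] yawx 1.683 zdir [-0.001 -0.    -1.   ] F [ 0.6 -0.3  0.5] gw 0.5 gf 0.0 q [ 0.18  0.48  1.59 -0.    1.07  0.07]
blue world [618.5 -43.6] size [93.9 17.1] yaw 96.2 z 83 local [ 60.7 -38.5]
blue world [591.7 -44.3] size [95.5 16.3] yaw 95.9 z 83 local [ 58.5 -65.1]
red world [553.4 -49.8] size [95.4 51.9] yaw 94.8 z 83 local [  59.8 -103.8]
yel world [514.5 -53.6] size [95.6 15.6] yaw 95.8 z 83 local [  59.3 -142.9]
yel world [489.1 -55. ] size [95.5 14.1] yaw 96.1 z 83 local [  57.9 -168.3]
[('blue', array([600.09667969, 322.24545288]), array([94.2358551, 17.2174263]), np.float32(1.7422477), np.float64(72.91256299974975))]
```

View pics/t4.png

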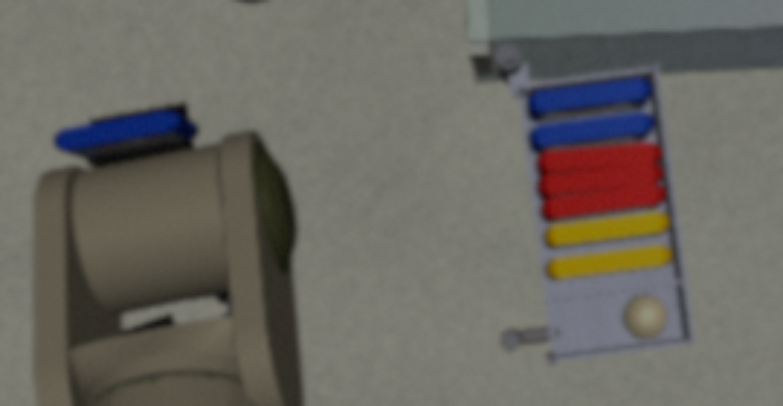

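Red is in flush: three red plates side by side at crop (545–660,145–215). Blue next; its stand is at crop (125,130).

```bash
python3 - <<'E'
from h import *
yaw=np.radians(99.9)
print(turn(yaw),way([[594,359,283]]),way([[594,359,217]],yaw))
E
```

```text
[-0.001  0.001 -0.079] [[1.397, 1.054, -0.001]] [[1.329, 1.138, 0.661]]
```

```bash
python3 -m crank '[[0.4,0.3,0,0,0,-0.08,0.5],[0.7,0.55,0,0,0,-0.08,0.5],[0.9,0.7,0,0,0,-0.08,0.5],[0.9,0.7,0,0,0,-0.08,0.5]]' >/dev/null; python3 -m crank '[[0.25,0.2,0,0,0,0,0.5],[0.46,0.4,0,0,0,0,0.5],[0.46,0.4,0,0,0,0,0.5]]' >/dev/null; python3 - <<'E'
from h import *
show();print(turn(np.radians(99.9)),way([[594,359,217]]))
im,d=shot('top');print(plates(im,d,(100,180,240,310),74,64))
E
```

```text
t 21.1 p [597.3 357.5 282.6] yawx 1.743 zdir [-0. -0. -1.] F [-0.1  0.3  0.2] gw 0.501 gf 0.0 q [ 0.37  0.8   1.04 -0.    1.3   0.2 ]
[-0.     0.    -0.001] [[0.02, -0.03, 0.656]]
[('blue', array([600.34246826, 321.00680542]), array([91.66562653, 17.37114906]), np.float32(1.7430077), np.float64(72.76933887447547)), ('yel', array([426.56686401, 316.98809814]), array([57.25733948, 16.64698029]), np.float32(1.8965988), np.float64(73.02712530190115))]
```

```bash
python3 -m crank '[[0.02,-0.03,0,0,0,0,0.5],[0.02,-0.03,0.3,0,0,0,0.5],[0.02,-0.03,0.6,0,0,0,0.5],[0.02,-0.03,0.65,0,0,0,0.5],[0.02,-0.03,0.65,0,0,0,0.7],[0.02,-0.03,0.65,0,0,0,0.9],[0.02,-0.03,0.65,0,0,0,0.9],[0.02,-0.03,0.65,0,0,0,0.9],[0.02,-0.03,0.65,0,0,0,0.9]]' 70 >/dev/null; python3 - <<'E'
from h import *
show()
E
python3 -m crank '[[0,0,-0.2,0,0,0,0.9],[0,0,-0.4,0,0,0,0.9],[0,0,-0.6,0,0,0,0.9],[0,0,-0.6,0,0,0,0.9]]'>/dev/null; python3 - <<'E'
from h import *
show();print(turn(1.680)); print(way([[*tr(-103,-51.8,1.4837),280]],1.68)); im,d=shot('top')
print(plates(im,d,(100,170,240,300),130,110))
E
```

```text
t 22.0 p [593.2 359.  220.7] yawx 1.743 zdir [ 0.003  0.001 -1.   ] F [-1.3 -1.   7.4] gw 0.171 gf 69.9 q [ 0.38  0.85  1.11 -0.    1.18  0.2 ]
t 22.4 p [593.1 359.2 282. ] yawx 1.743 zdir [ 0.005  0.002 -1.   ] F [ 0.8  0.4 -1.1] gw 0.177 gf 69.2 q [0.38 0.79 1.06 0.   1.29 0.2 ]
[ 0.007 -0.002  0.08 ]
[[-2.395, -0.32, 0.02]]
[('blue', array([601.86022949, 315.78912354]), array([76.41110992, 17.09192657]), np.float32(1.7203904), np.float64(134.0525132552492))]
```

```bash
python3 -m crank '[[-0.3,0,0,0,0,0.08,0.9],[-0.6,0,0,0,0,0.08,0.9],[-0.9,-0.1,0,0,0,0.08,0.9],[-0.9,-0.1,0,0,0,0.08,0.9]]' >/dev/null;python3 -m crank '[[-0.3,0,0,0,0,0,0.9],[-0.6,-0.1,0,0,0,0,0.9],[-0.9,-0.15,0,0,0,0,0.9],[-0.9,-0.15,0,0,0,0,0.9],[-0.9,-0.15,0,0,0,0,0.9]]'>/dev/null; python3 - <<'E'
from h import *
show();print(turn(1.680)); print(way([[*tr(-103,-51.8,1.4837),232.5]])); im,d=shot('top')
print(plates(im,d,(180,140,330,300),130,110)); row(im,d,1.4837)
E
```

```text
t 23.4 p [593.3 177.7 277.9] yawx 1.679 zdir [-0.001  0.    -1.   ] F [-1.3  0.1 -2.3] gw 0.175 gf 69.2 q [ 0.1   0.63  1.35  0.    1.16 -0.01]
[-0.001 -0.001 -0.001]
[[-0.59, -0.123, 0.454]]
[('blue', array([599.17547607, 118.91110229]), array([47.5322113 , 15.29696941]), np.float32(1.6758274), np.float64(130.18321249370604))]
blue world [618.5 -43.6] size [93.9 17.1] yaw 96.1 z 83 local [ 60.7 -38.5]
blue world [591.8 -44.2] size [95.7 16.8] yaw 96.0 z 83 local [ 58.3 -65. ]
red world [553.4 -49.8] size [95.4 51.9] yaw 94.7 z 83 local [  59.8 -103.8]
yel world [514.5 -53.6] size [95.6 15.6] yaw 95.8 z 83 local [  59.3 -142.9]
yel world [489.1 -55. ] size [95.5 14.1] yaw 95.9 z 83 local [  57.9 -168.3]
```

```bash
python3 -m crank '[[-0.3,-0.06,0,0,0,0,0.9],[-0.59,-0.12,0,0,0,0,0.9],[-0.59,-0.12,0.2,0,0,0,0.9],[-0.59,-0.12,0.35,0,0,0,0.9],[-0.59,-0.12,0.45,0,0,0,0.9],[-0.59,-0.12,0.45,0,0,0,0.9]]' >/dev/null; python3 - <<'E'
from h import *
show();print(way([[*tr(-103,-51.8,1.4837),232.5]]))
E
python3 -m crank '[[-0.1,0,0,0,0,0,0.9],[-0.2,0,0,0,0,0,0.9],[-0.26,0,0,0,0,0,0.9],[-0.32,0,0,0,0,0,0.9],[-0.38,0,0,0,0,0,0.9],[-0.44,0,0,0,0,0,0.9],[-0.5,0,0,0,0,0,0.9],[-0.5,0,0,0,0,0,0.9]]'  >/dev/null; python3 - <<'E'
from h import *
show();print(local(cur()[0][:2],1.4837))
im,d=shot('top');row(im,d,1.4837)
E
```

```text
t 24.0 p [587.5 118.5 232.1] yawx 1.681 zdir [-0.003  0.    -1.   ] F [ 0.1  0.5 -0.9] gw 0.174 gf 69.3 q [ 0.    0.65  1.45  0.    1.04 -0.11]
[[-0.008, -0.002, -0.004]]
t 24.8 p [593.4  67.1 233.7] yawx 1.679 zdir [ 0. -0. -1.] F [ 0.1 -0.4 -1.9] gw 0.169 gf 69.2 q [-0.08  0.64  1.46 -0.    1.03 -0.19]
[-52.09985677 -51.35217634]
blue world [604.3 -43.6] size [96.  47.5] yaw 99.2 z 83 local [ 59.2 -52.6]
red world [553.4 -49.8] size [95.4 51.9] yaw 94.7 z 83 local [  59.8 -103.8]
yel world [514.5 -53.6] size [95.6 15.6] yaw 95.8 z 83 local [  59.3 -142.9]
yel world [489. -55.] size [95.5 14.4] yaw 95.9 z 83 local [  57.9 -168.5]
```

```bash
python3 -m crank '[[-0.06,0,0,0,0,0,0.9],[-0.12,0,0,0,0,0,0.9],[-0.18,0,0,0,0,0,0.9],[-0.24,0,0,0,0,0,0.9],[-0.3,0,0,0,0,0,0.9],[-0.36,0,0,0,0,0,0.9],[-0.42,0,0,0,0,0,0.9],[-0.46,0,0,0,0,0,0.9],[-0.46,0,0,0,0,0,0.9]]'  >/dev/null; python3 - <<'E'
from h import *
show();print(local(cur()[0][:2],1.4837))
E
python3 -m crank '[[0,0,0.01,0,0,0,0.9],[0,0,0.01,0,0,0,0.75],[0,0,0.01,0,0,0,0.6],[0,0,0.01,0,0,0,0.6],[0.3,0,0.01,0,0,0,0.6],[0.5,0,0.01,0,0,0,0.6],[0.5,0,0.01,0,0,0,1],[0.5,0,0.1,0,0,0,1],[0.5,0,0.1,0,0,0,1],[0.5,0,0.1,0,0,0,1]]'  >/dev/null; python3 - <<'E'
from h import *
show();print(local(cur()[0][:2],1.4837))
im,d=shot('top');row(im,d,1.4837)
E
```

```text
t 25.8 p [598.3  21.5 233.7] yawx 1.679 zdir [ 0. -0. -1.] F [ 0.1 -0.6 -3. ] gw 0.175 gf 69.2 q [-0.16  0.65  1.46 -0.    1.04 -0.27]
[ -6.22527162 -51.3906301 ]
t 26.8 p [592.9  71.1 223.3] yawx 1.679 zdir [-0.001 -0.    -1.   ] F [ 0.7 -0.8 -0.2] gw -0.002 gf 0.0 q [-0.08  0.66  1.47 -0.    1.02 -0.18]
[-56.11098412 -51.4157931 ]
blue world [606.4 -41.8] size [100.7  50.2] yaw 97.9 z 83 local [ 57.6 -50.2]
red world [553.7 -49.9] size [95.7 51.2] yaw 95.4 z 83 local [  59.9 -103.5]
yel world [514.5 -53.6] size [95.6 15.6] yaw 95.8 z 83 local [  59.3 -142.9]
yel world [489.1 -55. ] size [95.5 14.1] yaw 96.0 z 83 local [  57.9 -168.3]
```

Push blue home (to local x ≈ −2), then go look at yellow.

```bash
python3 -m crank '[[-0.15,0,0,0,0,0,1],[-0.25,0,0,0,0,0,1],[-0.3,0,0,0,0,0,1],[-0.35,0,0,0,0,0,1],[-0.4,0,0,0,0,0,1],[-0.45,0,0,0,0,0,1],[-0.5,0,0,0,0,0,1],[-0.55,0,0,0,0,0,1],[-0.55,0,0,0,0,0,1]]' | sed -n 2,4p; python3 - <<'E'
from h import *
show();print(local(cur()[0][:2],1.4837))
E
python3 -m crank '[[0.3,0,0,0,0,0,1],[0.7,0,-0.3,0,0,0,0.5],[1,-0.1,-0.6,0,0,0,0.5],[1,-0.3,-0.6,0,0,0,0.5],[1,-0.6,-0.6,0,0,0,0.5],[1,-0.6,-0.6,0,0,0,0.5]]' >/dev/null;  python3 - <<'E'
from h import *
show()
im,d=shot('top');row(im,d,1.4837);print(plates(im,d,(100,180,240,330),74,64))
cv2.imwrite('pics/t5.png',im[:,:,::-1])
E
```

```text
eef_pos: [598.9, 16.5, 223.7]
ee_rot: [0.0, 0.668, 0.745, -0.0]
force: [0.2, -0.0, 0.4]
t 27.7 p [598.9  16.5 223.7] yawx 1.68 zdir [ 0. -0. -1.] F [ 0.2 -0.   0.4] gw -0.002 gf 0.0 q [-0.17  0.66  1.46 -0.    1.02 -0.28]
[ -1.18537893 -51.37598732]
t 28.3 p [525.9 110.2 283.4] yawx 1.681 zdir [-0.003 -0.001 -1.   ] F [-0.2 -0.3 -0.4] gw 0.5 gf 0.0 q [-0.01  0.47  1.62 -0.    1.06 -0.12]
blue world [606.4 -44.9] size [95.2 50.7] yaw 95.3 z 83 local [ 60.6 -50.6]
red world [553.7 -49.9] size [95.7 51.2] yaw 95.5 z 83 local [  59.9 -103.5]
yel world [514.5 -53.6] size [95.6 15.6] yaw 95.7 z 83 local [  59.3 -142.9]
yel world [489.1 -55. ] size [95.5 14.1] yaw 96.0 z 83 local [  57.9 -168.3]
[('yel', array([420.33843994, 335.82696533]), array([96.94522858, 16.68178177]), np.float32(1.8862222), np.float64(72.58248664976793))]
```

View pics/t5.png

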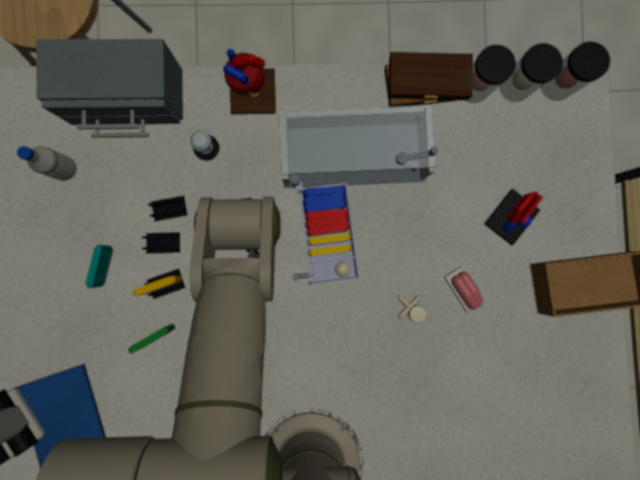

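Blue is in: three blues at px (325,198). Yellow is still in its stand at (158,285). Go there.

```bash
python3 - <<'E'
from h import *
print(turn(1.886),way([[408.8,371,283]]),way([[408.8,371,218]],1.886))
E
```

```text
[-0.001  0.    -0.262] [[2.724, -0.893, 0.007]] [[2.849, -0.319, 0.658]]
```

```bash
python3 -m crank '[[0.4,-0.1,0,0,0,-0.1,0.5],[0.8,-0.25,0,0,0,-0.2,0.5],[1,-0.35,0,0,0,-0.262,0.5]]' >/dev/null; python3 -m crank '[[0.4,-0.02,0,0,0,0,0.5],[0.8,-0.05,0,0,0,0,0.5],[1,-0.05,0,0,0,0,0.5],[1,-0.05,0,0,0,0,0.5]]' >/dev/null; python3 - <<'E'
from h import *
show();print(turn(1.886),way([[408.8,371,218]]))
E
```

```text
t 29.1 p [446.5 301.1 283.6] yawx 1.889 zdir [ 0.001  0.    -1.   ] F [-0.1 -0.7 -1.1] gw 0.5 gf 0.0 q [ 0.38  0.47  1.61 -0.    1.06  0.06]
[0.001 0.    0.004] [[0.782, -0.14, 0.656]]
```

```bash
python3 -m crank '[[0.4,-0.07,0,0,0,0,0.5],[0.78,-0.14,0,0,0,0,0.5],[0.78,-0.14,0,0,0,0,0.5],[0.78,-0.14,0,0,0,0,0.5]]' >/dev/null; python3 - <<'E'
from h import *
show();print(turn(1.886),way([[408.8,371,218]]))
im,d=shot('top');print(plates(im,d,(100,180,240,330),74,64))
E
```

```text
t 29.4 p [410.  368.7 283.5] yawx 1.886 zdir [ 0. -0. -1.] F [-0.  -0.7  0.3] gw 0.499 gf 0.0 q [ 0.52  0.49  1.57 -0.    1.08  0.2 ]
[0.    0.001 0.   ] [[0.025, -0.004, 0.655]]
[('yel', array([420.00344849, 336.07458496]), array([97.62509918, 17.1633606 ]), np.float32(1.889454), np.float64(72.53874425000697))]
```

```bash
python3 -m crank '[[0.02,0,0.3,0,0,0,0.5],[0.02,0,0.6,0,0,0,0.5],[0.02,0,0.65,0,0,0,0.5],[0.02,0,0.65,0,0,0,0.7],[0.02,0,0.65,0,0,0,0.9],[0.02,0,0.65,0,0,0,0.9],[0.02,0,0.65,0,0,0,0.9],[0.02,0,0.65,0,0,0,0.9]]' 70 >/dev/null; python3 - <<'E'
from h import *
show()
E
python3 -m crank '[[0,0,-0.2,0,0,0,0.9],[0,0,-0.4,0,0,0,0.9],[0,0,-0.6,0,0,0,0.9],[0,0,-0.6,0,0,0,0.9]]'>/dev/null; python3 - <<'E'
from h import *
show();print(turn(1.680)); print(way([[*tr(-103,-155.6,1.4837),280]]),way([[*tr(-103,-155.6,1.4837),280]],1.68)); im,d=shot('top')
print(plates(im,d,(100,170,240,300),130,110))
E
```

```text
t 30.3 p [409.2 370.9 220. ] yawx 1.886 zdir [ 0.003  0.001 -1.   ] F [ 1.7 -1.6  6.1] gw 0.171 gf 69.3 q [ 0.52  0.58  1.62 -0.    0.94  0.21]
t 30.7 p [409.  371.2 281.1] yawx 1.886 zdir [ 0.004  0.003 -1.   ] F [-0.  -0.  -1.7] gw 0.177 gf 68.7 q [0.52 0.5  1.57 0.   1.07 0.21]
[ 0.006 -0.002  0.262]
[[-2.751, -0.106, 0.008]] [[-2.715, 0.459, 0.011]]
[('yel', array([422.8085022 , 332.83068848]), array([83.990242  , 18.00954819]), np.float32(1.8723108), np.float64(133.62014873037515))]
```

```bash
python3 -m crank '[[-0.3,0,0,0,0,0.1,0.9],[-0.6,0,0,0,0,0.2,0.9],[-0.95,0.1,0,0,0,0.262,0.9],[-0.95,0.1,0,0,0,0.262,0.9]]' >/dev/null;python3 -m crank '[[-0.3,0.1,0,0,0,0,0.9],[-0.6,0.15,0,0,0,0,0.9],[-0.95,0.2,0,0,0,0,0.9],[-0.95,0.2,0,0,0,0,0.9],[-0.95,0.2,0,0,0,0,0.9]]'>/dev/null; python3 - <<'E'
from h import *
show();print(turn(1.680)); print(way([[*tr(-103,-155.6,1.4837),232]])); im,d=shot('top')
print(plates(im,d,(180,140,330,300),130,110)); row(im,d,1.4837)
E
```

```text
t 31.6 p [477.7 191.4 277.8] yawx 1.679 zdir [-0.002  0.    -1.   ] F [-0.5  0.1 -2.1] gw 0.18 gf 68.6 q [0.15 0.43 1.69 0.   1.02 0.04]
[-0.002 -0.    -0.001]
[[-0.853, -0.027, 0.458]]
[('yel', array([484.66070557, 131.36422729]), array([43.77208328, 16.00986671]), np.float32(1.6883785), np.float64(130.5564495862809))]
blue world [606.6 -45.4] size [93.9 50.7] yaw 95.2 z 83 local [ 61.2 -50.5]
red world [553.3 -49.9] size [95.4 51.6] yaw 95.2 z 83 local [  59.8 -103.9]
yel world [514.5 -53.6] size [95.6 15.6] yaw 95.8 z 83 local [  59.3 -142.9]
yel world [489.1 -55. ] size [95.5 14.1] yaw 95.9 z 83 local [  57.9 -168.3]
```

```bash
python3 -m crank '[[-0.4,-0.02,0,0,0,0,0.9],[-0.85,-0.03,0,0,0,0,0.9],[-0.85,-0.03,0.2,0,0,0,0.9],[-0.85,-0.03,0.35,0,0,0,0.9],[-0.85,-0.03,0.45,0,0,0,0.9],[-0.85,-0.03,0.45,0,0,0,0.9]]' >/dev/null; python3 - <<'E'
from h import *
show();print(way([[*tr(-103,-155.6,1.4837),232]]))
E
python3 -m crank '[[-0.1,0,0,0,0,0,0.9],[-0.2,0,0,0,0,0,0.9],[-0.26,0,0,0,0,0,0.9],[-0.32,0,0,0,0,0,0.9],[-0.38,0,0,0,0,0,0.9],[-0.44,0,0,0,0,0,0.9],[-0.5,0,0,0,0,0,0.9],[-0.5,0,0,0,0,0,0.9]]'  >/dev/null; python3 - <<'E'
from h import *
show();print(local(cur()[0][:2],1.4837))
im,d=shot('top');row(im,d,1.4837)
E
```

```text
t 32.3 p [483.7 107.5 232.4] yawx 1.682 zdir [-0.003  0.    -1.   ] F [ 0.1 -0.7 -1.7] gw 0.175 gf 68.7 q [-0.02  0.46  1.78  0.    0.9  -0.13]
[[-0.012, 0.003, 0.004]]
t 33.1 p [489.8  56.2 233.7] yawx 1.679 zdir [ 0. -0. -1.] F [-0.3 -0.8 -2.3] gw 0.17 gf 68.7 q [-0.12  0.46  1.79 -0.    0.89 -0.23]
[ -52.55364563 -155.53232327]
blue world [606.4 -44.9] size [95.2 50.7] yaw 95.3 z 83 local [ 60.6 -50.6]
red world [553.5 -50.8] size [93.5 51.4] yaw 93.0 z 83 local [  60.8 -103.9]
yel world [504.1 -57.2] size [91.4 47.8] yaw 97.6 z 83 local [  61.7 -153.6]
```

```bash
python3 -m crank '[[-0.06,0,0,0,0,0,0.9],[-0.12,0,0,0,0,0,0.9],[-0.18,0,0,0,0,0,0.9],[-0.24,0,0,0,0,0,0.9],[-0.3,0,0,0,0,0,0.9],[-0.36,0,0,0,0,0,0.9],[-0.42,0,0,0,0,0,0.9],[-0.46,0,0,0,0,0,0.9],[-0.46,0,0,0,0,0,0.9]]'  >/dev/null; python3 - <<'E'
from h import *
show();print(local(cur()[0][:2],1.4837))
E
python3 -m crank '[[0,0,0.01,0,0,0,0.9],[0,0,0.01,0,0,0,0.75],[0,0,0.01,0,0,0,0.6],[0,0,0.01,0,0,0,0.6],[0.3,0,0.01,0,0,0,0.6],[0.5,0,0.01,0,0,0,0.6],[0.5,0,0.01,0,0,0,1],[0.5,0,0.1,0,0,0,1],[0.5,0,0.1,0,0,0,1],[0.5,0,0.1,0,0,0,1]]'  >/dev/null; python3 - <<'E'
from h import *
show();print(local(cur()[0][:2],1.4837))
im,d=shot('top');row(im,d,1.4837)
E
```

```text
t 34.0 p [494.8  10.6 233.7] yawx 1.679 zdir [ 0. -0. -1.] F [-0.2 -0.3 -1.7] gw 0.179 gf 68.6 q [-0.22  0.46  1.79 -0.    0.9  -0.32]
[  -6.64275676 -155.52448285]
t 35.0 p [489.3  60.1 223.3] yawx 1.679 zdir [-0.001 -0.    -1.   ] F [-0.2  0.1 -0.2] gw 0.002 gf 0.0 q [-0.12  0.47  1.8  -0.    0.87 -0.22]
[ -56.51631472 -155.57077301]
blue world [606.3 -45.5] size [93.9 50.5] yaw 95.2 z 83 local [ 61.2 -50.7]
red world [553.8 -50.1] size [95.4 49.5] yaw 94.1 z 83 local [  60.1 -103.5]
yel world [502.5 -56.3] size [96.6 51.9] yaw 98.5 z 83 local [  60.7 -155.1]
```

```bash
python3 -m crank '[[-0.15,0,0,0,0,0,1],[-0.25,0,0,0,0,0,1],[-0.3,0,0,0,0,0,1],[-0.35,0,0,0,0,0,1],[-0.4,0,0,0,0,0,1],[-0.45,0,0,0,0,0,1],[-0.5,0,0,0,0,0,1],[-0.55,0,0,0,0,0,1],[-0.55,0,0,0,0,0,1]]' | sed -n 2,4p; python3 - <<'E'
from h import *
show();print(local(cur()[0][:2],1.4837))
E
python3 -m crank '[[0.3,0,0,0,0,0,1],[0.7,0,-0.3,0,0,0,0.6],[1,0,-0.6,0,0,0,0.6],[1,0,-0.8,0,0,0,0.6],[1,0,-0.8,0,0,0,0.6],[1,0,-0.8,0,0,0,0.6]]' >/dev/null;  python3 - <<'E'
from h import *
show()
im,d=shot('top');row(im,d,1.4837)
im2,_=shot('scene')
a=cv2.resize(im[165:290,280:380],None,fx=4,fy=4,interpolation=cv2.INTER_CUBIC);b=cv2.resize(im2[200:325,240:340],None,fx=4,fy=4,interpolation=cv2.INTER_CUBIC)
cv2.imwrite('pics/c6.png',np.hstack([a,b])[:,:,::-1])
E
```

```text
eef_pos: [495.3, 5.6, 223.7]
ee_rot: [0.0, 0.668, 0.745, -0.0]
force: [-0.6, -0.6, -0.6]
t 36.0 p [495.3   5.6 223.7] yawx 1.68 zdir [ 0. -0. -1.] F [-0.6 -0.6 -0.6] gw -0.005 gf 0.0 q [-0.23  0.48  1.79 -0.    0.87 -0.33]
[  -1.61762257 -155.52727254]
t 36.6 p [484.2 105.4 303.2] yawx 1.68 zdir [-0. -0. -1.] F [-0.5  0.7 -1.1] gw 0.399 gf 0.0 q [-0.02  0.36  1.72 -0.    1.06 -0.13]
blue world [606.3 -44.9] size [95.2 50.5] yaw 95.0 z 83 local [ 60.6 -50.7]
red world [553.8 -50. ] size [95.6 49.5] yaw 94.3 z 83 local [  60.  -103.5]
yel world [503.  -56.3] size [96.9 51.4] yaw 94.9 z 83 local [  60.7 -154.7]
```

View pics/c6.png

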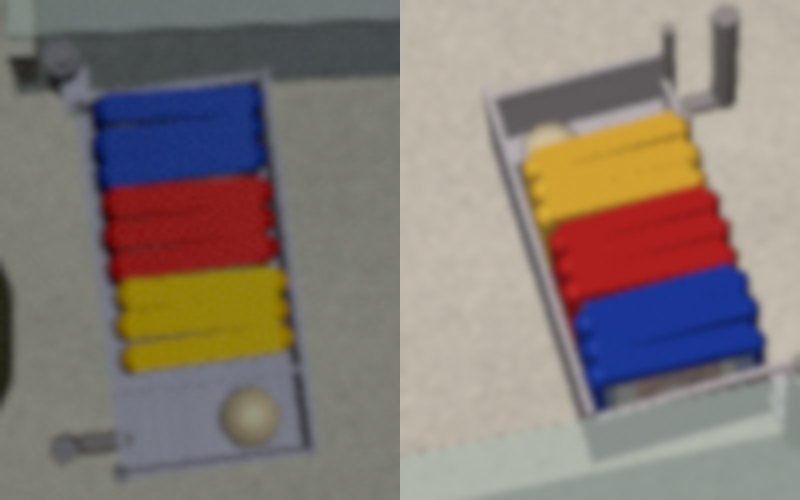

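All nine plates stand aligned: left crop blue/red/yellow triples at (180,135), (190,230), (205,315); kneecap (250,415) in its well; handle (65,449). Swing the tray home.

```bash
python3 -m crank '[[0,0,-0.1,0,0,0.18,0.6],[0.1,-0.1,-0.4,0,0,0.36,0.6],[0.1,-0.1,-0.4,0,0,0.54,0.6],[0.1,-0.1,-0.4,0,0,0.72,0.6],[0.1,-0.1,-0.4,0,0,0.9,0.6],[0.1,-0.1,-0.4,0,0,1,0.6],[0.1,-0.1,-0.4,0,0,1,0.6]]' >/dev/null; python3 - <<'E'
from h import *
show(); print(turn(.787),way([[431.5,23,343]]))
E
```

```text
t 37.4 p [473.3 114.  342.6] yawx 0.893 zdir [-0.002 -0.    -1.   ] F [-0.6  0.1 -0.1] gw 0.401 gf 0.0 q [-0.    0.29  1.7  -0.    1.15  0.67]
[-0.002  0.002  0.135] [[-0.971, 0.244, -0.003]]
```

```bash
python3 -m crank '[[-0.4,0.1,0,0,0,0.135,0.6],[-0.8,0.2,0,0,0,0.135,0.6],[-0.97,0.24,0,0,0,0.135,0.6],[-0.97,0.24,0,0,0,0.135,0.6],[-0.97,0.24,0,0,0,0.135,0.6]]' >/dev/null; python3 - <<'E'
from h import *
show(); print(turn(.787),way([[431.5,23,261]]))
E
```

```text
t 37.9 p [431.5  23.7 343.4] yawx 0.789 zdir [-0.  0. -1.] F [ 0.6  0.1 -0.9] gw 0.403 gf 0.0 q [-0.22  0.17  1.85  0.    1.12  0.56]
[-0.001  0.     0.002] [[-0.005, 0.005, 0.824]]
```

```bash
python3 -m crank '[[-0.01,0,0.3,0,0,0,0.6],[-0.01,0,0.6,0,0,0,0.6],[-0.01,0,0.82,0,0,0,0.6],[-0.01,0,0.82,0,0,0,0.6],[-0.01,0,0.82,0,0,0,0.85],[-0.01,0,0.82,0,0,0,0.85],[-0.01,0,0.82,0,0,0,0.85]]' 50; python3 - <<'E'
from h import *
show(); p,_,_=cur();v=p[:2]-HX;w=tr(-26,-218)-HX
th0=(np.arctan2(w[1],w[0])-np.arctan2(v[1],v[0]))%(2*np.pi);print(th0,np.hypot(*v))
o=p[:2]-tr(-26,-218,th0)
for th in [th0,*np.arange(1.4,-.01,-.1)]: print(round(th,2),np.round(way([[*(tr(-26,-218,th)),p[2]]])[0],2),end=' ')
E
```

```text
time_s: 38.6
eef_pos: [430.7, 23.4, 262.6]
ee_rot: [0.0, 0.923, 0.384, 0.001]
force: [-2.3, 4.1, 3.0]
grip_width: 0.164
grip_force: 49.1
t 38.6 p [430.7  23.4 262.6] yawx 0.789 zdir [ 0.001  0.    -1.   ] F [-2.3  4.1  3. ] gw 0.164 gf 49.1 q [-0.22  0.29  1.94  0.    0.9   0.56]
1.4857027688732334 219.45157503731983
1.49 [-0. -0. -0.] 1.4 [-0.13  0.14 -0.  ] 1.3 [-0.26  0.31 -0.  ] 1.2 [-0.38  0.49 -0.  ] 1.1 [-0.48  0.69 -0.  ] 1.0 [-0.56  0.9  -0.  ] 0.9 [-0.62  1.11 -0.  ] 0.8 [-0.65  1.32 -0.  ] 0.7 [-0.67  1.54  0.  ] 0.6 [-0.66  1.76  0.  ] 0.5 [-0.63  1.98  0.  ] 0.4 [-0.58  2.19  0.  ] 0.3 [-0.51  2.4   0.  ] 0.2 [-0.42  2.6   0.  ] 0.1 [-0.3   2.79  0.  ] -0.0 [-0.17  2.96  0.  ]
```

```bash
python3 -m crank '[[-0.03,0.03,0,0,0,0,0.85],[-0.07,0.07,0,0,0,0,0.85],[-0.13,0.14,0,0,0,0,0.85],[-0.2,0.22,0,0,0,0,0.85],[-0.26,0.31,0,0,0,0,0.85],[-0.32,0.4,0,0,0,0,0.85],[-0.38,0.49,0,0,0,0,0.85],[-0.43,0.59,0,0,0,0,0.85],[-0.48,0.69,0,0,0,0,0.85],[-0.52,0.79,0,0,0,0,0.85],[-0.56,0.9,0,0,0,0,0.85],[-0.58,0.96,0,0,0,0,0.85]]'|sed -n 2,5p; python3 - <<'E'
from h import *
show(); p,_,_=cur();v=p[:2]-HX;w=tr(-26,-218)-HX
th0=(np.arctan2(w[1],w[0])-np.arctan2(v[1],v[0]))%(2*np.pi);print(th0,np.hypot(*v))
for th in [th0,*np.arange(.9,-.01,-.1)]: print(round(th,2),np.round(way([[*(tr(-26,-218,th)),p[2]]])[0],2),end=' ')
E
```

```text
eef_pos: [456.5, -86.6, 262.4]
ee_rot: [-0.001, 0.923, 0.385, -0.004]
force: [-22.3, -3.9, 16.2]
grip_width: 0.164
t 39.8 p [456.5 -86.6 262.4] yawx 0.791 zdir [-0.008 -0.001 -1.   ] F [-22.3  -3.9  16.2] gw 0.164 gf 50.8 q [-0.44  0.36  1.85 -0.01  0.94  0.34]
0.9674017385227136 221.46841342147485
0.97 [ 0.02  0.   -0.  ] 0.9 [-0.02  0.15 -0.  ] 0.8 [-0.06  0.36 -0.  ] 0.7 [-0.07  0.58 -0.  ] 0.6 [-0.06  0.8  -0.  ] 0.5 [-0.03  1.02 -0.  ] 0.4 [ 0.02  1.23 -0.01] 0.3 [ 0.09  1.44 -0.01] 0.2 [ 0.18  1.64 -0.01] 0.1 [ 0.29  1.83 -0.01] 0.0 [ 0.42  2.01 -0.01]
```

```bash
python3 -m crank '[[-0.03,0.04,0,0,0,0,0.85],[-0.05,0.15,0,0,0,0,0.85],[-0.07,0.25,0,0,0,0,0.85],[-0.09,0.36,0,0,0,0,0.85],[-0.1,0.47,0,0,0,0,0.85],[-0.1,0.58,0,0,0,0,0.85],[-0.1,0.69,0,0,0,0,0.85],[-0.09,0.8,0,0,0,0,0.85],[-0.08,0.91,0,0,0,0,0.85],[-0.06,1,0,0,0,0,0.85],[-0.06,1,0,0,0,0,0.85]]'|sed -n 2,5p; python3 - <<'E'
from h import *
show(); p,_,_=cur();v=p[:2]-HX;w=tr(-26,-218)-HX
th0=(np.arctan2(w[1],w[0])-np.arctan2(v[1],v[0]))%(2*np.pi);print(th0,np.hypot(*v))
for th in [th0,*np.arange(.5,-.03,-.1)]: print(round(th,2),np.round(way([[*(tr(-26,-218,th)),p[2]]])[0],2),end=' ')
E
```

```text
eef_pos: [525.1, -161.3, 262.5]
ee_rot: [0.001, 0.923, 0.384, 0.001]
force: [0.6, -4.9, -0.8]
grip_width: 0.168
t 40.9 p [ 525.1 -161.3  262.5] yawx 0.788 zdir [ 0.002 -0.002 -1.   ] F [ 0.6 -4.9 -0.8] gw 0.168 gf 49.5 q [-0.51  0.52  1.6  -0.    1.03  0.27]
0.5045514821690771 220.954809575941
0.5 [ 0.01 -0.   -0.  ] 0.5 [0.02 0.01 0.  ] 0.4 [0.07 0.22 0.  ] 0.3 [0.14 0.43 0.  ] 0.2 [0.23 0.63 0.  ] 0.1 [0.34 0.82 0.  ] 0.0 [0.47 0.99 0.  ]
```

```bash
python3 -m crank '[[0.02,0.09,0,0,0,0,0.85],[0.05,0.2,0,0,0,0,0.85],[0.08,0.31,0,0,0,0,0.85],[0.12,0.42,0,0,0,0,0.85],[0.17,0.53,0,0,0,0,0.85],[0.22,0.63,0,0,0,0,0.85],[0.28,0.73,0,0,0,0,0.85],[0.34,0.82,0,0,0,0,0.85],[0.4,0.91,0,0,0,0,0.85],[0.45,0.97,0,0,0,0,0.85],[0.47,1,0,0,0,0,0.85],[0.47,1,0,0,0,0,0.85]]'|sed -n 2,5p; python3 - <<'E'
from h import *
show(); p,_,_=cur();v=p[:2]-HX;w=tr(-26,-218)-HX
th0=(np.arctan2(w[1],w[0])-np.arctan2(v[1],v[0]));print(th0,np.hypot(*v))
print(way([[628.9,-197.1,p[2]]]))
E
```

```text
eef_pos: [629.0, -196.3, 262.5]
ee_rot: [-0.001, 0.923, 0.384, 0.001]
force: [0.6, 6.9, 2.5]
grip_width: 0.166
t 42.1 p [ 629.  -196.3  262.5] yawx 0.789 zdir [ 0.001  0.002 -1.   ] F [0.6 6.9 2.5] gw 0.166 gf 50.0 q [-0.48  0.73  1.22  0.    1.19  0.3 ]
1.9139622961850122e-05 218.19837923626486
[[-0.007, 0.005, -0.0]]
```

```bash
python3 -m crank '[[0.02,0.02,0,0,0,0,0.85],[0.02,0.02,0,0,0,0,0.85],[0.02,0.02,0,0,0,0,0.85]]'|sed -n 2,5p; python3 -m crank '[[-0.015,-0.015,0,0,0,0,0.7],[-0.015,-0.015,0,0,0,0,0.6],[-0.015,-0.015,0,0,0,0,0.6],[-0.015,-0.015,-0.4,0,0,0,0.6],[-0.015,-0.015,-0.8,0,0,0,0.6],[-0.4,-0.4,-0.9,0,0,0,0.6],[-0.7,-0.7,-0.9,0,0,0,0.6],[-0.7,-0.7,-0.9,0,0,0,0.6]]'|sed -n 2,5p; python3 - <<'E'
from h import *
show(); im,d=shot('scene');cv2.imwrite('pics/s7.png',cv2.resize(im[250:420,150:400],None,fx=3.2,fy=3.2)[:,:,::-1])
im,d=shot('top');cv2.imwrite('pics/t7_unviewed.png',im[:,:,::-1])
E
```

```text
eef_pos: [631.1, -196.4, 262.4]
ee_rot: [-0.001, 0.923, 0.385, -0.0]
force: [-6.1, 6.7, 6.1]
grip_width: 0.163
eef_pos: [528.2, -197.2, 350.9]
ee_rot: [-0.002, 0.924, 0.383, -0.002]
force: [1.3, 0.6, -0.4]
grip_width: 0.403
t 43.2 p [ 528.2 -197.2  350.9] yawx 0.787 zdir [-0.005  0.002 -1.   ] F [ 1.3  0.6 -0.4] gw 0.403 gf 0.0 q [-0.57  0.44  1.45 -0.    1.25  0.22]
```

View pics/s7.png

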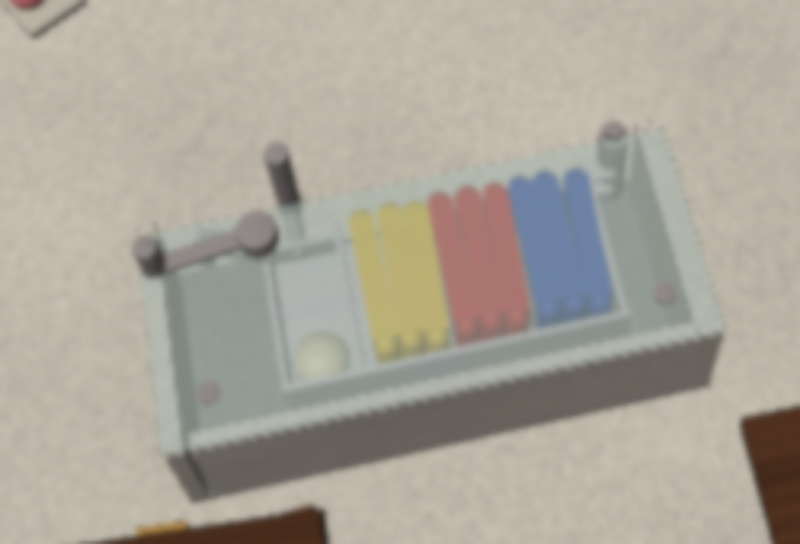

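Tray home (handle back at crop (280,160)), plates in order, kneecap in its well, lever open with its knob at (148,245). Now the lever.

```bash
python3 - <<'E'
from h import *
P=onplane('scene',[(150+148/3.2,250+243/3.2)],150)[0]; k=P[:2]-[685.9,-214.7];print(P,np.hypot(*k),'open',np.arctan2(k[1],k[0])-TH+2.62)
yaw=np.radians(68.3);print(turn(yaw),way([[691,-280,351]]),way([[691,-280,351]],yaw))
E
```

```text
[ 695.0093445  -278.51517327  150.        ] 64.46205470568293 open 1.168991556906409
[ 0.002 -0.    -0.515] [[0.542, 1.704, 0.017]] [[-0.173, 1.78, 0.014]]
```

```bash
python3 -m crank '[[0.1,0.3,-0.1,0,0,-0.18,0.5],[0.2,0.6,-0.2,0,0,-0.36,0.5],[0.3,0.95,-0.2,0,0,-0.515,0.5],[0.3,0.95,-0.2,0,0,-0.515,0.5],[0.3,0.95,-0.2,0,0,-0.515,0.5]]' >/dev/null; python3 - <<'E'
from h import *
show();print(turn(np.radians(68.3)),way([[694.5,-279.5,371],[694.5,-279.5,306]]))
E
```

```text
t 43.8 p [ 621.9 -243.7  370.7] yawx 1.193 zdir [-0.  0. -1.] F [ 0.6 -0.4  0. ] gw 0.501 gf 0.0 q [-0.55  0.66  1.05  0.    1.43 -0.17]
[-0.001 -0.     0.001] [[-0.064, 0.807, -0.004], [-0.064, 0.807, 0.646]]
```

```bash
python3 -m crank '[[-0.03,0.4,0,0,0,0,0.5],[-0.06,0.8,0,0,0,0,0.5],[-0.06,0.81,0,0,0,0,0.5],[-0.06,0.81,0.3,0,0,0,0.5],[-0.06,0.81,0.63,0,0,0,0.5],[-0.06,0.81,0.63,0,0,0,0.5],[-0.06,0.81,0.63,0,0,0,0.7],[-0.06,0.81,0.63,0,0,0,0.85],[-0.06,0.81,0.63,0,0,0,0.85],[-0.06,0.81,0.63,0,0,0,0.85]]' 30; python3 - <<'E'
from h import *
show();p,_,_=cur();k=p[:2]-[685.9,-214.7];print('th',np.arctan2(k[1],k[0])-TH+2.62)
for th in (1.1,.9,.7,.5,.3,.1,0,-.03):
    a=-2.62+TH+th;q=np.array([685.9,-214.7])+65*np.array([np.cos(a),np.sin(a)]); print(th,way([[*q,p[2]]])[0][:2])
E
```

```text
time_s: 44.8
eef_pos: [694.1, -279.1, 311.7]
ee_rot: [0.002, 0.827, 0.562, 0.001]
force: [-0.0, 0.7, 6.3]
grip_width: 0.168
grip_force: 29.5
t 44.8 p [ 694.1 -279.1  311.7] yawx 1.193 zdir [ 0.004 -0.002 -1.   ] F [-0.   0.7  6.3] gw 0.168 gf 29.5 q [-0.54  0.91  0.76 -0.    1.47 -0.16]
th 1.1535027033602057
1.1 [-0.017, -0.03]
0.9 [-0.061, -0.152]
0.7 [-0.081, -0.281]
0.5 [-0.075, -0.41]
0.3 [-0.042, -0.536]
0.1 [0.014, -0.653]
0 [0.051, -0.707]
-0.03 [0.063, -0.722]
```

```bash
python3 -m crank '[[-0.02,-0.03,-0.01,0,0,0,0.85],[-0.05,-0.1,-0.01,0,0,0,0.85],[-0.06,-0.15,-0.01,0,0,0,0.85],[-0.075,-0.22,-0.01,0,0,0,0.85],[-0.08,-0.28,-0.01,0,0,0,0.85],[-0.08,-0.35,-0.01,0,0,0,0.85],[-0.075,-0.41,-0.01,0,0,0,0.85],[-0.06,-0.47,-0.01,0,0,0,0.85],[-0.04,-0.54,-0.01,0,0,0,0.85],[0.01,-0.65,-0.01,0,0,0,0.85],[0.05,-0.71,-0.01,0,0,0,0.85],[0.06,-0.73,-0.01,0,0,0,0.85]]'|sed -n 2,5p; python3 -m crank '[[0,0,0,0,0,0,0.85],[0,0,0,0,0,0,0.85],[0,0,0,0,0,0,0.5],[0,0,0,0,0,0,0.5],[0,0,-0.4,0,0,0,0.5],[0,0,-0.8,0,0,0,0.5],[0,-0.2,-0.9,0,0,0,0.5]]'|sed -n 2,5p; python3 -m crank '[[-0.3,-0.5,0,0,0,0,0.5],[-0.6,-1,0,0,0,0,0.5],[-0.6,-1,0,0,0,0,0.5],[-0.6,-1,0,0,0,0,0.5]]'|sed -n 2,5p; python3 - <<'E'
from h import *
show(); im,d=shot('scene');cv2.imwrite('pics/s8.png',cv2.resize(im[250:420,150:400],None,fx=3.2,fy=3.2)[:,:,::-1])
E
```

```text
eef_pos: [628.7, -245.8, 311.6]
ee_rot: [0.002, 0.827, 0.562, 0.002]
force: [7.5, 3.2, 4.1]
grip_width: 0.168
eef_pos: [610.2, -239.7, 403.8]
ee_rot: [0.003, 0.827, 0.562, 0.001]
force: [0.7, 0.6, -0.6]
grip_width: 0.5
eef_pos: [493.1, -258.6, 400.1]
ee_rot: [-0.0, 0.828, 0.561, -0.0]
force: [-0.7, 0.2, 0.9]
grip_width: 0.503
t 47.1 p [ 493.1 -258.6  400.1] yawx 1.191 zdir [-0.001 -0.    -1.   ] F [-0.7  0.2  0.9] gw 0.503 gf 0.0 q [-0.69  0.39  1.41 -0.    1.35 -0.31]
```

View pics/s8.png

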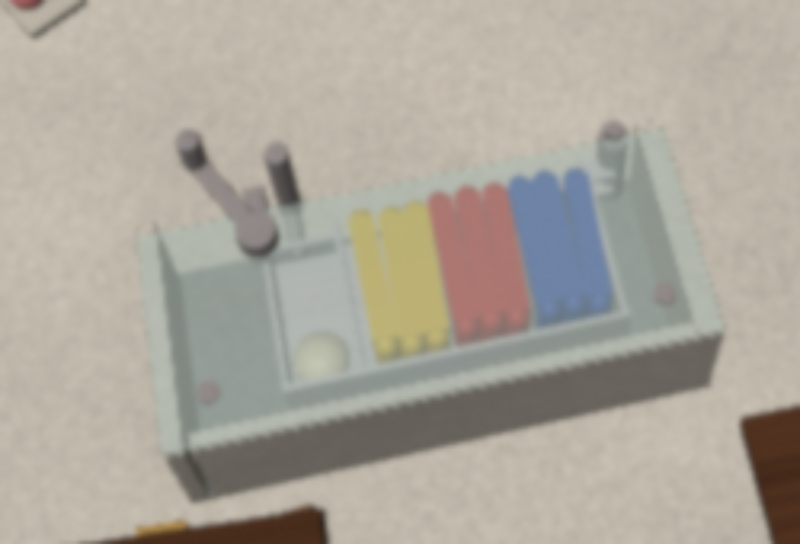

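The lever is locked again: knob at crop (190,140), at the initial angle. The tray is home, everything is upright and the arm is clear. Handing in.

```bash
python3 - <<'E'
from h import *
P=onplane('scene',[(150+190/3.2,250+138/3.2)],150)[0]; k=P[:2]-[685.9,-214.7];print('lever',np.hypot(*k),np.arctan2(k[1],k[0])-TH+2.62)
print(ticket.finish_job())
E
```

```text
lever 64.37066205461925 -0.013239353656544939
the job is handed in; nothing more can be done
None
```

All three returned plates are home between their colour pairs, the tray is back under the shelf and the lever reads locked (measured −0.01 rad); the job is handed in, but no verdict came back.

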